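# Check the returned lab kit in on a tipping tray and tip it into the storage chest

## Task

Put every returned metal sample bar and yellow carton from the worktop into the tipping tray while its red end gate is up. When all of them are in, lift the chest lid fully open until it rests on its stop, lower the end gate with the tray still level, and tip the tray by its rear handle so that everything slides out through the gate into the chest; never tip the tray with the gate up. Then tidy up: bring the tray back down level, put the gate up again and close the lid, without disturbing the bottle, the lamp and the beaker.

Things in the scene. Friction and masses are not known exactly. Their poses are not given: they have to be found in the camera images.
- station: Fixed unit on a grey baseboard 150 x 410 x 12 mm: a tipping aluminium tray on its +y half and a plywood chest with a wooden lid on its -y half. Origin: on the worktop, vertically below the tray's pivot line; z up; x and y as the unit's own axes (it stands at a small yaw from the world's). The tray tips towards -y, into the chest.
- pivot (a point): Point on the tray's pivot line (which runs along the unit's x), 142 mm above the worktop, in the middle of the tray's width; it does not move. The gate is hinged on the same line, at the tray's front lower edge. Axes as the unit's.
- pan_floor (a point): Centre of the tray's inner floor, on the upper face of the floor, 146 mm above the worktop when level; it tips with the tray (its axes equal the unit's when level: x across the tray, y from gate to rear, z up). The tray is inside 112 mm wide (x) and 168 mm long (y), walls 30 mm above the floor and 4 mm thick.
- pan_handle (a point): Middle of the black round handle bar of the tray, 12 mm thick, along the unit's x, 84 mm free length between its two stays, 40 mm behind the tray's rear wall; moves with the tray. Level, it lies 212 mm behind (+y) and 18 mm above the pivot. Take it from above across the bar (fingers closing along y).
- pan (a joint): Tip angle of the tray in rad: 0 level on its rests, 1.05 fully tipped with the handle end raised (rotation about the unit's +x through the pivot). Stiff hinge: about 0.75 N m of friction, it stays where it is left. The contents slide out by themselves well above 0.6; tip to about 1.0 to be sure.
- gate_pin (a point): Grip point on the black round pin of the red gate, 12 mm thick, along the unit's x, standing out 12 to 52 mm from the tray's side that looks to -x (this point is 34 mm out from the tray's side); moves with the gate. With gate up and tray level it is 94 mm towards -x, 3 mm towards -y and 30 mm above the pivot. Take it from above, fingers closing along y; it can turn between the fingers.
- gate (a joint): Angle of the gate relative to the tray in rad: 0 up (shut), 1.75 fully lowered, swung outwards to -y and down about the unit's +x (a little below flat). Hinge friction 0.03 N m: it stays where it is left.
- lid_pin (a point): Grip point on the black round pin of the chest lid, 12 mm thick, along the unit's x, standing out 12 to 52 mm from the lid's side that looks to +x (this point is 34 mm out from the side); moves with the lid. Closed, it is 94 mm towards +x, 51 mm towards -y and 28 mm below the pivot. Take it from above, fingers closing along y; it can turn between the fingers.
- lid_hinge (a point): Point on the lid's hinge line (along the unit's x) at the far (-y) rim of the chest, 110 mm above the worktop and 186 mm towards -y from the pivot; does not move. The lid pin lies 135 mm from it. Axes as the unit's.
- lid (a joint): Lid angle in rad: 0 closed, 1.9 resting open on its stop (rotation about the unit's +x: the edge beside the tray rises, the lid swings away from the tray). The lid is 180 mm long, 150 g; it falls shut when let go below about 1.5 rad and falls on to its stop above.
- chest_in (a point): Centre of the chest's inner floor, 17 mm above the worktop. The chest is inside 108 mm wide (x), 168 mm long (y) and 93 mm deep. Axes as the unit's.
- bar_a_mid (a point): Centre of a square aluminium (silver) sample bar, 18 x 66 x 18 mm, about 70 g, with a dark band round one end and a small hole mark at the other, lying on the worktop; its long axis is y, z up at the start (centre 9 mm above the worktop). May be absent.
- bar_b_mid (a point): Centre of a square copper (reddish) sample bar, 18 x 66 x 18 mm, about 200 g, with a dark band round one end and a small hole mark at the other, lying on the worktop; its long axis is y, z up at the start (centre 9 mm above the worktop). May be absent.
- pack_a_mid (a point): Centre of a flat yellow cardboard carton, 42 (x) x 75 (y) x 14 (z) mm, 30 g, lying on the worktop, closed and rigid (centre 7 mm above the worktop). Take it across its 42 mm width. May be absent.
- pack_b_mid (a point): Centre of a flat yellow cardboard carton, 42 (x) x 75 (y) x 14 (z) mm, 30 g, lying on the worktop, closed and rigid (centre 7 mm above the worktop). Take it across its 42 mm width. May be absent.
- reagent_bottle_mid (a point): Bystander: standing glass bottle with blue contents, 51 mm thick, 104 mm tall; point 50 mm up its axis.
- spirit_lamp_mid (a point): Bystander: round glass spirit lamp, 72 mm thick, 70 mm tall; point 35 mm up its axis.
- beaker_mid (a point): Bystander: glass beaker, 53 mm thick, 68 mm tall; point 34 mm up its axis.
Mind the look-alikes: they are no part of the job. What is shaped like the part that bears pack_b_mid but black or blue is not meant.

How it is judged:
By the outcome, as a careful person would: the job done as asked, in the order asked, and still so for the second after the job is handed in, with the robot touching nothing.
Of bar_a, bar_b, pack_a, pack_b only 2 to 4 are there at a start; the rules pass over those that are not, and their reading is None.
At some moment in a run one of bar_a, bar_b, pack_a, pack_b may be knocked a few centimetres aside while the robot is not near it.
Once in a run the grip may slacken for a moment while it holds something.
It also fails if it takes over 210 s, if anything falls off the work surface, if the arm or the gripper's body presses on something with over 40 N, if the wrist force passes 120 N, or if a joint passes its speed limit or range.

## Robot

A 7-joint arm with a two-finger parallel gripper is mounted at the origin on a cart in front of the work surface, level with it; the furniture and walls round the work are solid. World frame = base frame: x ahead of the robot, y to its left, z up, the work surface at z = 0. Lengths are in mm, angles in rad, forces in N, time in s.
With the tool pointing down it reaches from about 400 to 850 mm from the base axis. Payload 6.9 kg.
Tool frame: the origin (TCP) lies midway between the tips of the shut fingers; the grasp point (between the pads) lies r.grip_depth behind it (r.grip_depth is the distance from the TCP to the grasp point, in mm); z points along the fingers, y is the line along which they close (so a half turn about z gives the same grasp; the last joint's range is limited). The gripper opens to 85 mm and grips with 20 to 120 N. Pads are 22 mm wide; open, the fingers measure 114 mm over their backs; the gripper's body (76 mm by 85 mm) begins 54 mm behind the grasp point. The pads swing forward as they close: fully open they stand 13 mm farther back than shut.
Start: joints at [-1.212, 0.507, -0.238, 1.5, 0.126, 1.149, -0.155], TCP at [156.947, 604.962, 231.275] pointing down, gripper open.
Joint ranges: [-3.08, 3.08], [-0.24, 2.05], [-1.43, 1.35], [0, 2.5], [-1.52, 4.66], [0.17, 1.96], [-2.89, 2.89]. Speed limits (rad/s): [2.39, 2.39, 3.14, 3.14, 3.14, 3.14, 3.14].

## Interface

Orientations are given as a 3x3 rotation matrix whose columns are the frame's x, y, z axes.
In Python, from bench import r gives the robot as it stands.
- The arm moves only by the tool arm_command, never from a script. Its argument "motion" is a list of rows, each an object with "dp": the shift along the tool's x, y, z in mm, a list of three; "dr": the turn, a rotation vector about the tool's x, y, z in rad, a list of three; "gripper": the finger opening in mm, from 0 to 85.4. A call has 1 to 20 rows; each row is the pose to reach, as a shift and turn from the pose commanded when the call began, along the tool's axes at that moment; what a row does not reach only later rows make up. A row lasts 1/10 s, in which the tool goes at most 50 mm and 8.59 degrees, less where a joint would pass 70% of its speed; a pose out of reach is approached as far as the arm can. A call with a gripper value outside its range is refused whole. The fingers move at their own pace and stop on an object; the grip force is fixed at half the most. Time passes only in rows, so rows that repeat a pose let the fingers close. It gives the time, the measured TCP pose, the force, the opening and the grip force at its end, in the units of the state.
- r.get_obs(): the state, without advancing time (a new reading comes with each control period).
- r.snapshot(name): name is "side" or "top" or "wrist"; returns the picture (400x640x3 uint8, blue, green, red); there is no depth.
- r.get_calibration(name): a dict with "fov_y" (degrees; the focal length in pixels is half the picture's height over the tangent of half this angle, whatever the lens; pixels are square), "cx", "cy" (the principal point, pixels), "world_from_camera" (4x4, takes a point from camera to world coordinates). Camera axes: x right, y down, z forward; pixel columns grow to the right and rows downward; lengths in mm; the calibration is good to about 2 mm. The wrist camera is an equidistant fisheye: a pixel r from the principal point sees the ray r / f radians off the axis. A picture is of the moment at which its call begins: read the wrist's pose just before it. get_calibration takes no time and is no camera call; for the wrist camera it gives the pose at the moment of the call.
- r.hand_in(): hands the job in; it is judged then, once.
The state is a dict: "t": time; "joint_positions": joint angles; "joint_velocities": joint speeds; "tau": joint torques, N m; "tool_pos": TCP position; "tcp_rot": TCP orientation; "contact_force": force on the tool from outside, world axes, zero at the start; "ft_torque": the same for the moment, N m; "finger_gap": finger opening in mm; "finger_force": force on a finger pad.
Only numpy, scipy, OpenCV 4.12 (cv2) and the standard library are available. Lean on these libraries where they do the work, as an engineer would, in place of code of your own. Each camera call takes 0.05 s, during which the arm holds its last target. There are 200 camera calls.

## Working session

There is one attempt and no reset: what is moved stays moved. The work goes in short steps, Python scripts to look and compute and a tool call to move; the robot and the scene stay as the last step left them, time stands still between calls to the robot, and variables do not carry over. Pictures are saved under pics/ and viewed, at most 14 in all, crops included, and the job is handed in when it is done.

Besides the shell and the picture viewer there is one more tool, called after ">>>" by a JSON object that holds its "method" and its "body". arm_command: Moves the arm, as the interface text tells. Its arguments: {"type":"object","properties":{"motion":{"type":"array","items":{"type":"object","properties":{"dp":{"type":"array","items":{"type":"number"}},"dr":{"type":"array","items":{"type":"number"}},"gripper":{"type":"number"}}}}},"required":["motion"]}

```bash
mkdir -p pics; ls; python3 - <<'E'
from bench import r
import cv2,numpy as np
o=r.get_obs();print(o['t'],o['tool_pos'],np.round(o['tcp_rot'],3).tolist(),o['finger_gap'],r.grip_depth)
for n in("top","side"):
    c=r.get_calibration(n);print(n,c['fov_y'],c['cx'],c['cy'],np.round(c['world_from_camera'],3).tolist())
    cv2.imwrite(f"pics/{n}0.png",r.snapshot(n))
E
```

```text
pics
0.0 [156.87336275 604.4711179  230.4250954 ] [[-0.968, 0.251, -0.0], [0.251, 0.968, -0.002], [-0.0, -0.002, -1.0]] 85.17285865500966 18.700000000000003
top 50.219604672596404 325.43499480316166 199.16842443579864 [[-0.001, -0.981, 0.193, 341.934], [-1.0, -0.0, -0.006, -68.575], [0.006, -0.193, -0.981, 1404.969], [0.0, 0.0, 0.0, 1.0]]
side 52.485948445554335 319.15939792764334 203.14505191836585 [[0.997, -0.007, 0.076, 458.124], [-0.072, -0.418, 0.906, -1286.046], [0.025, -0.908, -0.417, 675.991], [0.0, 0.0, 0.0, 1.0]]
```

View pics/top0.png

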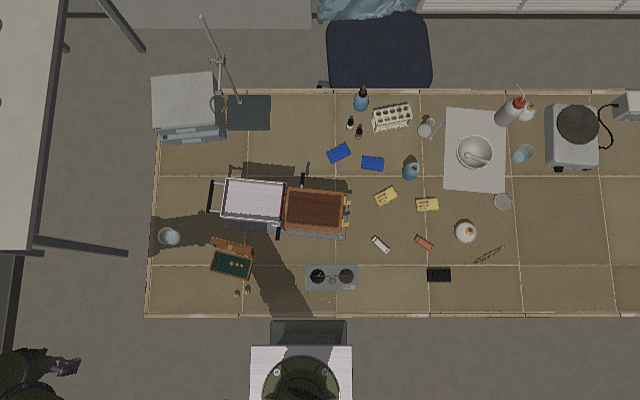

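View pics/side0.png

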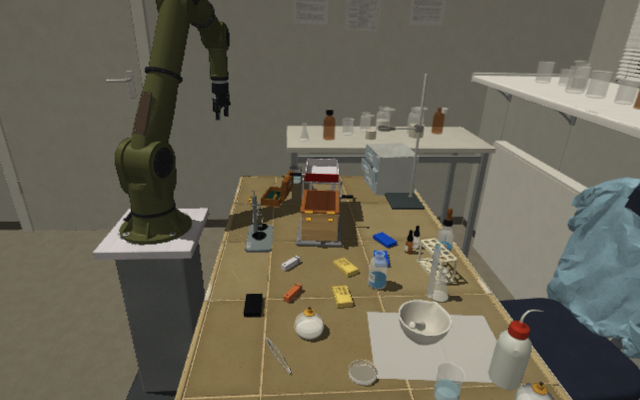

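The top view shows the silver bar at (380,244), the copper bar at (424,242) and yellow cartons at (385,196) and (427,204). The look-alikes are blue cartons at (339,152) and (372,163) and a black one at (439,274). Only the yellow ones fit the description. The station has its tray at (252,200) and its lid at (315,210). I'll confirm in one enlarged crop.

```bash
cat > h.py <<'E'
import cv2,numpy as np
from bench import r
from scipy.spatial.transform import Rotation as R
def ray(c,uv):
    f=200/np.tan(np.radians(c['fov_y'])/2);T=np.array(c['world_from_camera'])
    d=np.array([(uv[0]-c['cx'])/f,(uv[1]-c['cy'])/f,1.]);return T[:3,3],T[:3,:3]@d
def fray(c,uv):
    f=200/np.tan(np.radians(c['fov_y'])/2);T=np.array(c['world_from_camera'])
    p=np.array([uv[0]-c['cx'],uv[1]-c['cy']]);n=np.linalg.norm(p)+1e-9;th=n/f
    return T[:3,3],T[:3,:3]@np.r_[np.sin(th)*p/n,np.cos(th)]
def onz(o,d,z): return o+d*(z-o[2])/d[2]
def blobs(img,lo,hi,amin):
    m=cv2.inRange(cv2.cvtColor(img,cv2.COLOR_BGR2HSV),np.array(lo),np.array(hi))
    m=cv2.morphologyEx(m,cv2.MORPH_CLOSE,np.ones((3,3)))
    return [c for c in cv2.findContours(m,cv2.RETR_EXTERNAL,cv2.CHAIN_APPROX_NONE)[0] if cv2.contourArea(c)>amin]
def rect(c,cal,z,fn):
    P=np.array([onz(*fn(cal,p),z)[:2] for p in c[:,0].astype(float)],np.float32)
    (x,y),(w,h),a=cv2.minAreaRect(P); 
    if w>h:a+=90
    a=(a+90)%180-90   # angle of the SHORT axis from world x
    return np.round([x,y,min(w,h),max(w,h),a],1)
def delta(p,Rt=None,o=None):
    "shift and turn in present tool axes to reach TCP p / rotation Rt"
    o=o or r.get_obs();A=np.array(o['tcp_rot'])
    dp=A.T@(np.array(p)-o['tool_pos']);dr=R.from_matrix(A.T@Rt).as_rotvec() if Rt is not None else 0
    return np.round(dp,1),np.round(dr,3)
E
python3 - <<'E'
from h import *
img=r.snapshot("top");c=r.get_calibration("top")
cv2.imwrite("pics/c1.png",cv2.resize(img[140:290,190:390-0],None,fx=4,fy=4,interpolation=2))
for n,lo,hi in(("yel",(20,70,120),(32,255,255)),("red",(0,110,90),(14,255,255)),("white",(0,0,190),(180,40,255))):
    for k in blobs(img,lo,hi,25):
        print(n,cv2.boundingRect(k),cv2.contourArea(k),rect(k,c,10,ray))
E
```

```text
yel (542, 311, 31, 6) 41.5 [ 2.466e+02 -8.128e+02  1.540e+01  9.720e+01 -1.000e-01]
yel (431, 311, 44, 6) 52.0 [ 2.471e+02 -4.801e+02  1.540e+01  1.363e+02 -1.000e-01]
yel (144, 294, 6, 22) 26.5 [276.5 489.7  15.7  64.6 -85.4]
yel (337, 264, 93, 53) 2415.0 [ 321.2 -261.8  162.8  295.2   -0. ]
yel (147, 259, 6, 21) 37.0 [387.3 489.9  14.8  63.6 -89.4]
yel (414, 198, 26, 23) 252.5 [ 584.7 -415.2   70.7   82.5   11. ]
yel (374, 184, 25, 24) 275.5 [ 636.7 -278.4   63.2   84.3   26.6]
yel (605, 183, 35, 76) 1142.5 [  548.8 -1060.6   113.    257.1    81.8]
yel (153, 165, 6, 31) 25.5 [682.1 489.8  14.7 103.4  89.7]
yel (339, 97, 77, 75) 2145.5 [ 847.5 -256.6  260.9  267.1  -89.3]
yel (465, 90, 28, 5) 39.0 [ 1.0003e+03 -6.1590e+02  1.5100e+01  9.5100e+01  1.0000e-01]
yel (420, 90, 41, 5) 73.5 [ 1.000e+03 -4.807e+02  1.510e+01  1.412e+02  1.000e-01]
yel (367, 90, 19, 5) 27.5 [ 9.996e+02 -2.556e+02  1.500e+01  6.340e+01  1.000e-01]
yel (251, 90, 84, 86) 3850.5 [852.9  35.3 284.8 307.2 -89.9]
yel (236, 90, 23, 5) 26.5 [9.987e+02 1.965e+02 1.500e+01 7.730e+01 1.000e-01]
red (209, 237, 44, 44) 1265.5 [420.7 235.  108.7 151.5 -13.9]
red (415, 236, 19, 16) 95.5 [ 468.6 -400.1   19.5   64.9  -34.5]
red (284, 187, 61, 45) 2213.5 [583.5 -38.  136.1 192.3  -5.8]
red (515, 97, 11, 12) 74.5 [ 962.1 -754.4   35.    40.1   40.4]
white (250, 351, 17, 49) 292.0 [ 65.3 130.1  48.7 139.3  89.8]
white (328, 347, 24, 53) 836.0 [  70.7 -120.7   71.1  151.4   89.9]
white (251, 347, 36, 25) 65.5 [ 1.115e+02  1.001e+02  7.060e+01  1.091e+02 -1.000e-01]
```

View pics/c1.png

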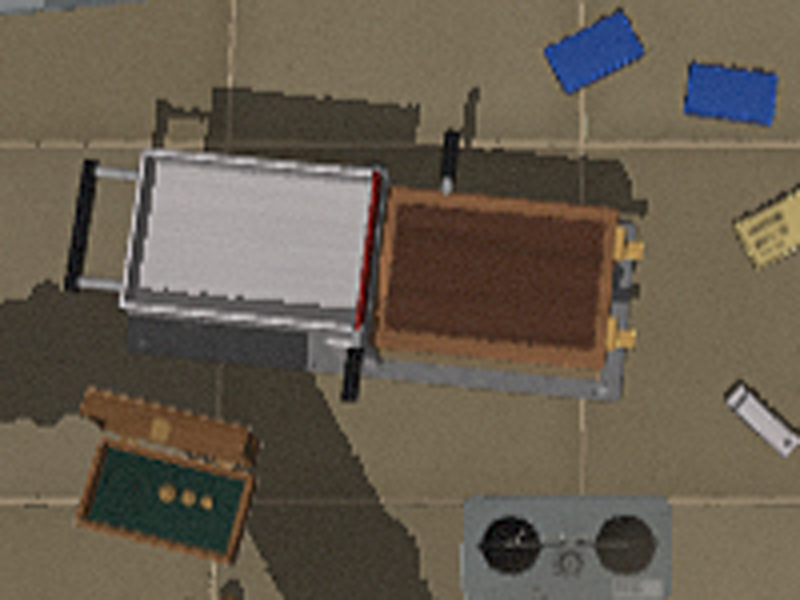

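The crop confirms the blue cartons are decoys. Reading from it, the handle bar is at (210.3,196.3), the gate pin at (277.8,233.5) and the lid pin at (302.8,178).

```bash
python3 - <<'E'
from h import *
c=r.get_calibration("top")
px=[(210.25,196.25,160),(277.75,233.5,172),(302.75,178,114)]
L=np.array([[0,212],[-92,-3],[92,-51.]])
W=np.array([onz(*ray(c,p[:2]),p[2])[:2] for p in px])
l=L-L.mean(0);w=W-W.mean(0)
a=np.arctan2((l[:,0]*w[:,1]-l[:,1]*w[:,0]).sum(),(l*w).sum())
Q=np.array([[np.cos(a),-np.sin(a)],[np.sin(a),np.cos(a)]]);t=W.mean(0)-Q@L.mean(0)
print("yaw",a,"piv",t,"res",W-(L@Q.T+t))
for p in[(450,450,320),(600,50,330),(540,-330,320)]:print(delta(p))
E
```

```text
yaw -0.09828671746021779 piv [575.46656386  54.44231807] res [[-0.61573444  0.14069739]
 [-0.45733778  1.05138261]
 [ 1.07307222 -1.19208   ]]
(array([-322.5,  -76.2,  -89.3]), np.int64(0))
(array([-568.1, -425.7,  -98.8]), np.int64(0))
(array([-605.5, -808.6,  -88.2]), np.int64(0))
```

>>> {"method": "arm_command", "body": {"motion": [{"dp":[-160,-38,-60],"gripper":85},{"dp":[-322,-76,-89],"gripper":85},{"dp":[-322,-76,-89],"gripper":85},{"dp":[-322,-76,-89],"gripper":85},{"dp":[-322,-76,-89],"gripper":85},{"dp":[-322,-76,-89],"gripper":85},{"dp":[-440,-250,-95],"gripper":85},{"dp":[-440,-250,-95],"gripper":85},{"dp":[-568,-426,-99],"gripper":85},{"dp":[-568,-426,-99],"gripper":85},{"dp":[-568,-426,-99],"gripper":85},{"dp":[-605,-809,-88],"gripper":85},{"dp":[-605,-809,-88],"gripper":85},{"dp":[-605,-809,-88],"gripper":85},{"dp":[-605,-809,-88],"gripper":85},{"dp":[-605,-809,-88],"gripper":85},{"dp":[-605,-809,-88],"gripper":85},{"dp":[-605,-809,-88],"gripper":85},{"dp":[-605,-809,-88],"gripper":85},{"dp":[-605,-809,-88],"gripper":85}]}}

```text
schema error: expected keys dp, dr, gripper
```

```bash
python3 - <<'E'
from h import *
c=r.get_calibration("wrist");im=r.snapshot("wrist");cv2.imwrite("pics/w1.png",im)
o=r.get_obs();print(o['t'],o['tool_pos'],np.round(o['joint_positions'],2),c['fov_y'],c['cx'],c['cy'],np.round(c['world_from_camera'],2).tolist())
for n,lo,hi,z in(("yel",(20,70,110),(32,255,255),14),("red",(0,110,80),(14,255,255),18),("sil",(0,0,150),(180,50,255),18)):
    for k in blobs(im,lo,hi,100):
        q=rect(k,c,z,fray)
        if 10<q[2]<60 and 50<q[3]<100:print(n,cv2.boundingRect(k),q)
E
```

```text
0.2 [156.93165926 604.6711611  230.73895693] [-1.21  0.51 -0.24  1.5   0.13  1.15 -0.15] 65.70646984690485 320.1841152756808 203.753914514579 [[0.25, 0.93, 0.28, 84.07], [0.97, -0.24, -0.07, 623.09], [-0.0, 0.29, -0.96, 373.66], [0.0, 0.0, 0.0, 1.0]]
yel (278, 306, 22, 37) [360.6 503.3  11.8  74.2 -89.9]
yel (259, 254, 22, 49) [278.1 502.8  11.5  78.4 -87.5]
red (568, 351, 17, 20) [ 711.4 1080.7   50.8   57.8  -71.1]
sil (142, 267, 34, 11) [232.4 339.7  14.8  65.6   1.5]
sil (192, 256, 34, 47) [254.9 414.4  18.4  94.7  44. ]
```

View pics/w1.png

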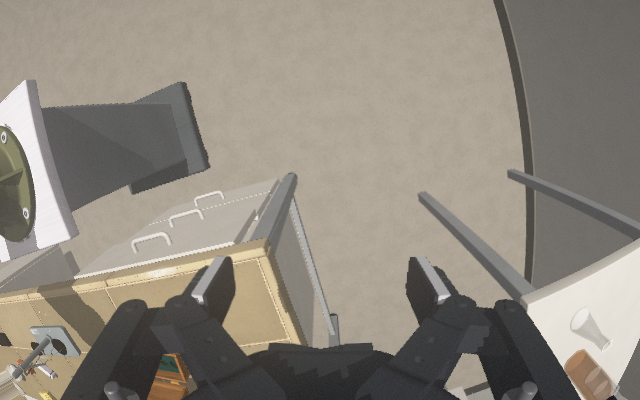

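The call was refused because "dr" is required. The wrist view only shows the floor and the table edge from the start pose.

>>> {"method": "arm_command", "body": {"motion": [{"dp":[-160,-38,-60],"dr":[0,0,0],"gripper":85},{"dp":[-322,-76,-89],"dr":[0,0,0],"gripper":85},{"dp":[-322,-76,-89],"dr":[0,0,0],"gripper":85},{"dp":[-322,-76,-89],"dr":[0,0,0],"gripper":85},{"dp":[-322,-76,-89],"dr":[0,0,0],"gripper":85},{"dp":[-322,-76,-89],"dr":[0,0,0],"gripper":85},{"dp":[-440,-250,-95],"dr":[0,0,0],"gripper":85},{"dp":[-440,-250,-95],"dr":[0,0,0],"gripper":85},{"dp":[-568,-426,-99],"dr":[0,0,0],"gripper":85},{"dp":[-568,-426,-99],"dr":[0,0,0],"gripper":85},{"dp":[-568,-426,-99],"dr":[0,0,0],"gripper":85},{"dp":[-590,-809,-88],"dr":[0,0,0],"gripper":85},{"dp":[-590,-809,-88],"dr":[0,0,0],"gripper":85},{"dp":[-590,-809,-88],"dr":[0,0,0],"gripper":85},{"dp":[-590,-809,-88],"dr":[0,0,0],"gripper":85},{"dp":[-590,-809,-88],"dr":[0,0,0],"gripper":85},{"dp":[-590,-809,-88],"dr":[0,0,0],"gripper":85},{"dp":[-590,-809,-88],"dr":[0,0,0],"gripper":85},{"dp":[-590,-809,-88],"dr":[0,0,0],"gripper":85},{"dp":[-590,-809,-88],"dr":[0,0,0],"gripper":85}]}}

```text
t: 2.2
tool_pos: [522.7, -209.0, 320.0]
tcp_rot: [[-0.968, 0.251, 0.0], [0.251, 0.968, 0.0], [-0.0, 0.0, -1.0]]
contact_force: [1.1, 0.5, 0.0]
finger_gap: 85.2
finger_force: 0.0
```

```bash
cat > look.py <<'E'
from h import *
import sys
c=r.get_calibration("wrist");im=r.snapshot("wrist");cv2.imwrite(f"pics/{sys.argv[1]}.png",im)
o=r.get_obs();print(o['t'],o['tool_pos'],np.round(o['tcp_rot'],2).tolist())
for n,lo,hi,z in(("yel",(20,70,110),(32,255,255),14),("red",(0,110,80),(14,255,255),18),("sil",(0,0,150),(180,50,255),18)):
    for k in blobs(im,lo,hi,100):
        q=rect(k,c,z,fray)
        if 10<q[2]<65 and 50<q[3]<100 and q[1]<-100:print(n,cv2.boundingRect(k),q)
E
python3 look.py w2
```

```text
2.25 [ 520.77272287 -219.72574579  319.43280747] [[-0.97, 0.26, -0.0], [0.26, 0.97, -0.01], [-0.0, -0.01, -1.0]]
yel (381, 250, 24, 34) [ 721.  -136.    40.7   58.1   84.1]
red (173, 150, 42, 24) [ 466.9 -397.    21.7   68.4  -34. ]
sil (242, 342, 26, 14) [ 831.9 -423.3   32.7   56.3   11.6]
sil (257, 117, 45, 31) [ 462.9 -255.9   20.2   66.4  -43.4]
```

View pics/w2.png

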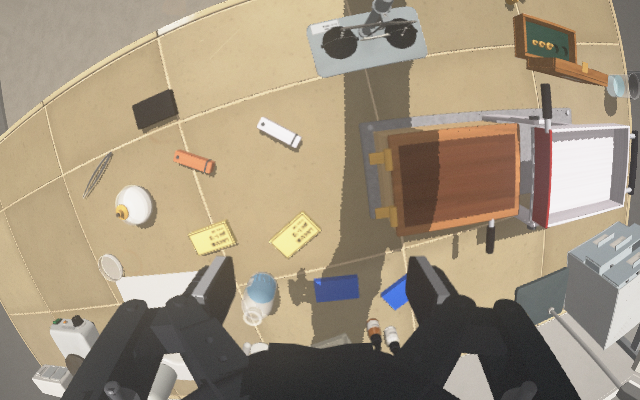

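The wrist view shows the silver bar at (278,133), the copper bar at (194,161) and yellow cartons at (296,235) and (213,237). The blue pieces at (336,288) and (395,292) and the black one at (155,109) are look-alikes. The bottle is at (260,290) and the lamp at (133,205). I'll measure the cartons from their corners.

```bash
python3 - <<'E'
from h import *
im=cv2.imread("pics/w2.png");c=r.get_calibration("wrist")
hsv=cv2.cvtColor(im,cv2.COLOR_BGR2HSV);print(hsv[228,205],hsv[222,297],hsv[200,240],hsv[260,200])
for k in blobs(im,(22,90,150),(34,255,255),150):
    q=rect(k,c,14,fray)
    if q[1]<-100:print(cv2.boundingRect(k),q)
for P in([(297,213),(321,231),(294,258),(270,239)],[(190,236),(228,220),(236,240),(199,255)]):
    print(rect(np.array(P)[:,None],c,14,fray))
E
```

```text
[ 22 102 217] [ 26  86 244] [ 19  77 205] [ 19  76 205]
(188, 220, 48, 35) [ 591.6 -427.9   43.7   77.2    4.9]
(271, 212, 50, 47) [ 620.7 -291.2   43.8   75.7   27.8]
[ 620.8 -290.2   50.2   65.6   32.4]
[ 592.6 -425.4   36.7   80.8    7.4]
```

```bash
cat >> h.py <<'E'
def goto(x,y,z,deg):
    "move numbers for TCP x,y,z with the finger line at deg from world x (mod 180, nearest)"
    o=r.get_obs();A=np.array(o['tcp_rot']);cur=np.degrees(np.arctan2(A[1,1],A[0,1]))
    deg=cur+((deg-cur+90)%180-90);t=np.radians(deg);yv=np.array([np.cos(t),np.sin(t),0]);zv=np.array([0,0,-1.])
    print("cur",np.round(o['tool_pos'],1),"yaw",round(cur,1),"t",round(o['t'],2),"j7",round(o['joint_positions'][6],2),"gap",round(o['finger_gap'],1),"->",delta((x,y,z),np.c_[np.cross(yv,zv),yv,zv],o))
YAW=-0.0983;PIV=np.array([575.5,54.4])
def st(x,y): c,s=np.cos(YAW),np.sin(YAW);return PIV+[c*x-s*y,s*x+c*y]
E
python3 - <<'E'
from h import *
goto(620,-290,170,27.8)
E
```

```text
cur [ 520.8 -219.7  319.4] yaw 74.8 t 2.25 j7 1.67 gap 85.1 -> (array([-114.1,  -40.9,  149.7]), array([-0.006,  0.003,  0.821]))
```

>>> {"method": "arm_command", "body": {"motion": [{"dp":[-40,-15,50],"dr":[0,0,0.15],"gripper":75},{"dp":[-80,-30,100],"dr":[0,0,0.3],"gripper":75},{"dp":[-114,-41,150],"dr":[0,0,0.45],"gripper":75},{"dp":[-114,-41,150],"dr":[0,0,0.6],"gripper":75},{"dp":[-114,-41,150],"dr":[0,0,0.75],"gripper":75},{"dp":[-114,-41,150],"dr":[0,0,0.821],"gripper":75},{"dp":[-114,-41,150],"dr":[0,0,0.821],"gripper":75},{"dp":[-114,-41,150],"dr":[0,0,0.821],"gripper":75},{"dp":[-114,-41,150],"dr":[0,0,0.821],"gripper":75}]}}

```text
t: 3.15
tool_pos: [623.2, -275.2, 170.3]
tcp_rot: [[-0.478, 0.879, 0.001], [0.879, 0.478, -0.0], [-0.0, 0.0, -1.0]]
contact_force: [-0.9, -0.2, 0.6]
finger_gap: 74.8
finger_force: 0.0
```

```bash
cat > look.py <<'E'
from h import *
import sys
c=r.get_calibration("wrist");im=r.snapshot("wrist");cv2.imwrite(f"pics/{sys.argv[1]}.png",im)
for n,lo,hi,z in(("yel",(22,85,140),(34,255,255),14),("red",(0,110,80),(14,255,255),18),("sil",(0,0,150),(180,50,255),18)):
    for k in blobs(im,lo,hi,100):
        q=rect(k,c,z,fray)
        if 10<q[2]<65 and 50<q[3]<100 and q[1]<-100:print(n,cv2.boundingRect(k),q)
E
python3 look.py w3; python3 -c "
from h import *
goto(620,-290,2,27.8)"
```

```text
yel (234, 245, 36, 67) [ 597.4 -413.    41.6   81.4    6.1]
yel (300, 152, 43, 74) [ 624.7 -277.7   42.4   75.7   28.5]
red (128, 198, 49, 38) [ 470.5 -395.7   17.9   74.3  -34.4]
sil (458, 380, 29, 20) [1015.3 -464.1   42.5   79.8   60.8]
sil (180, 378, 26, 18) [ 592.4 -648.9   25.    66.7  -17. ]
sil (251, 327, 53, 26) [ 662.5 -474.6   38.8   70.1  -46.4]
sil (126, 291, 30, 21) [ 479.6 -522.4   14.4   70.3  -30.5]
sil (208, 253, 30, 37) [ 571.4 -413.1   10.6   62.8   -3.5]
sil (161, 79, 59, 40) [ 465.3 -255.9   19.9   69.3  -43.1]
sil (137, 0, 48, 11) [ 378.8 -179.8   11.8   60.6  -74.2]
cur [ 623.2 -275.3  170.4] yaw 28.5 t 3.2 j7 1.01 gap 75.2 -> (array([-11.3,  -9.9, 168.4]), array([0.001, 0.   , 0.012]))
```

>>> {"method": "arm_command", "body": {"motion": [{"dp":[-3,0,50],"dr":[0,0,0],"gripper":75},{"dp":[-3,0,100],"dr":[0,0,0],"gripper":75},{"dp":[-3,0,140],"dr":[0,0,0],"gripper":75},{"dp":[-3,0,168],"dr":[0,0,0],"gripper":75},{"dp":[-3,0,168],"dr":[0,0,0],"gripper":75},{"dp":[-3,0,168],"dr":[0,0,0],"gripper":30},{"dp":[-3,0,168],"dr":[0,0,0],"gripper":30},{"dp":[-3,0,168],"dr":[0,0,0],"gripper":30},{"dp":[-3,0,168],"dr":[0,0,0],"gripper":30},{"dp":[-3,0,168],"dr":[0,0,0],"gripper":30},{"dp":[-3,0,168],"dr":[0,0,0],"gripper":30}]}}

```text
t: 4.3
tool_pos: [626.3, -279.0, 4.9]
tcp_rot: [[-0.476, 0.879, 0.004], [0.879, 0.476, -0.002], [-0.004, 0.003, -1.0]]
contact_force: [-0.7, 0.4, 7.5]
finger_gap: 40.0
finger_force: 61.2
```

```bash
python3 - <<'E'
from h import *
x,y=st(0,122);goto(x,y,154,84.4)
x,y=st(0,-100);goto(x,y,230,84.4)
E
```

```text
cur [ 626.3 -279.     4.9] yaw 28.4 t 4.3 j7 1.05 gap 40.0 -> (array([ 417.8,  182.8, -150.1]), array([ 0.001,  0.005, -0.977]))
cur [ 626.3 -279.     4.9] yaw 28.4 t 4.3 j7 1.05 gap 40.0 -> (array([ 233.6,   58.7, -225.8]), array([ 0.001,  0.005, -0.977]))
```

>>> {"method": "arm_command", "body": {"motion": [{"dp":[0,0,-50],"dr":[0,0,0],"gripper":30},{"dp":[0,0,-100],"dr":[0,0,0],"gripper":30},{"dp":[30,5,-150],"dr":[0,0,-0.13],"gripper":30},{"dp":[70,15,-200],"dr":[0,0,-0.26],"gripper":30},{"dp":[110,30,-226],"dr":[0,0,-0.4],"gripper":30},{"dp":[155,40,-226],"dr":[0,0,-0.52],"gripper":30},{"dp":[195,50,-226],"dr":[0,0,-0.65],"gripper":30},{"dp":[234,59,-226],"dr":[0,0,-0.78],"gripper":30},{"dp":[275,85,-226],"dr":[0,0,-0.9],"gripper":30},{"dp":[315,113,-226],"dr":[0,0,-0.977],"gripper":30},{"dp":[355,140,-226],"dr":[0,0,-0.977],"gripper":30},{"dp":[390,165,-226],"dr":[0,0,-0.977],"gripper":30},{"dp":[418,183,-226],"dr":[0,0,-0.977],"gripper":30},{"dp":[418,183,-226],"dr":[0,0,-0.977],"gripper":30},{"dp":[418,183,-226],"dr":[0,0,-0.977],"gripper":30},{"dp":[418,183,-226],"dr":[0,0,-0.977],"gripper":30}]}}

```text
t: 5.9
tool_pos: [586.9, 175.0, 228.7]
tcp_rot: [[-0.995, 0.099, 0.001], [0.099, 0.995, -0.001], [-0.001, -0.001, -1.0]]
contact_force: [0.4, 0.2, -0.5]
finger_gap: 40.0
finger_force: 60.9
```

```bash
python3 - <<'E'
from h import *
cv2.imwrite("pics/w4.png",r.snapshot("wrist"))
x,y=st(0,122);goto(x,y,153,84.4)
E
```

```text
cur [586.9 174.8 228.6] yaw 84.3 t 5.95 j7 1.11 gap 39.8 -> (array([-0.4,  1.2, 75.6]), array([-0.001,  0.001, -0.002]))
```

View pics/w4.png

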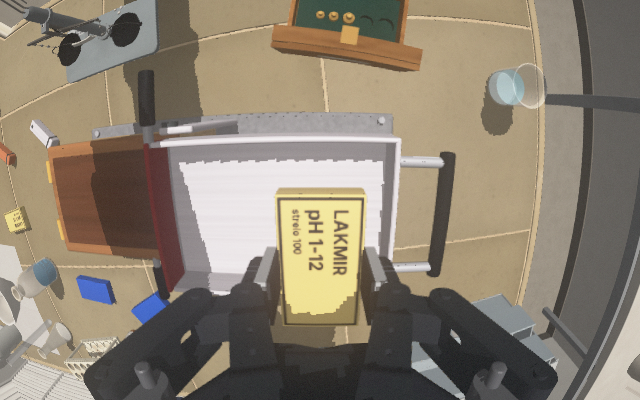

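The carton hangs squarely over the rear half of the tray at (320,258), so I can place it.

>>> {"method": "arm_command", "body": {"motion": [{"dp":[0,0,40],"dr":[0,0,0],"gripper":30},{"dp":[0,0,65],"dr":[0,0,0],"gripper":30},{"dp":[0,0,76],"dr":[0,0,0],"gripper":30},{"dp":[0,0,76],"dr":[0,0,0],"gripper":30},{"dp":[0,0,76],"dr":[0,0,0],"gripper":48},{"dp":[0,0,76],"dr":[0,0,0],"gripper":48},{"dp":[0,0,76],"dr":[0,0,0],"gripper":48},{"dp":[0,0,40],"dr":[0,0,0],"gripper":48},{"dp":[0,0,0],"dr":[0,0,0],"gripper":48},{"dp":[0,0,-20],"dr":[0,0,0],"gripper":75}]}}

```text
t: 6.95
tool_pos: [587.8, 177.0, 251.6]
tcp_rot: [[-0.995, 0.098, 0.004], [0.098, 0.995, 0.001], [-0.004, 0.002, -1.0]]
contact_force: [0.4, 0.3, -0.1]
finger_gap: 60.9
finger_force: 0.0
```

```bash
python3 - <<'E'
from h import *
goto(597,-405,170,6);x,y=st(0,-100);goto(x,y,250,84.4)
E
```

```text
cur [587.8 177.  251.6] yaw 84.4 t 6.95 j7 1.11 gap 60.9 -> (array([ -65.8, -578.4,   80.8]), array([0.004, 0.002, 1.368]))
cur [587.8 177.  251.6] yaw 84.4 t 6.95 j7 1.11 gap 60.9 -> (array([   0.3, -223.2,    1.2]), array([ 0.002,  0.004, -0.   ]))
```

>>> {"method": "arm_command", "body": {"motion": [{"dp":[0,-50,0],"dr":[0,0,0.1],"gripper":75},{"dp":[0,-100,0],"dr":[0,0,0.24],"gripper":75},{"dp":[0,-150,0],"dr":[0,0,0.38],"gripper":75},{"dp":[0,-200,0],"dr":[0,0,0.52],"gripper":75},{"dp":[0,-250,0],"dr":[0,0,0.66],"gripper":75},{"dp":[0,-300,0],"dr":[0,0,0.8],"gripper":75},{"dp":[-15,-350,0],"dr":[0,0,0.94],"gripper":75},{"dp":[-30,-400,0],"dr":[0,0,1.08],"gripper":75},{"dp":[-45,-450,10],"dr":[0,0,1.22],"gripper":75},{"dp":[-55,-500,30],"dr":[0,0,1.36],"gripper":75},{"dp":[-62,-545,55],"dr":[0,0,1.368],"gripper":75},{"dp":[-66,-578,81],"dr":[0,0,1.368],"gripper":75},{"dp":[-66,-578,81],"dr":[0,0,1.368],"gripper":75},{"dp":[-66,-578,81],"dr":[0,0,1.368],"gripper":75},{"dp":[-66,-578,81],"dr":[0,0,1.368],"gripper":75},{"dp":[-66,-578,81],"dr":[0,0,1.368],"gripper":75}]}}

```text
t: 8.55
tool_pos: [597.2, -403.4, 168.5]
tcp_rot: [[-0.107, 0.994, 0.002], [0.994, 0.107, -0.0], [-0.0, 0.002, -1.0]]
contact_force: [-0.4, -0.3, -0.5]
finger_gap: 74.8
finger_force: 0.0
```

```bash
python3 look.py w5; python3 -c "
from h import *
goto(594,-420,2,6)"
```

```text
yel (298, 162, 43, 73) [ 597.6 -415.8   41.1   75.5    5.9]
red (174, 143, 48, 58) [ 469.9 -398.4   19.6   69.4  -34.5]
sil (236, 273, 21, 47) [ 528.8 -543.7   17.6   70.1  -11.7]
sil (403, 133, 82, 64) [ 722.2 -365.5   58.5   97.7   72.4]
sil (554, 10, 26, 15) [ 867.9 -154.3   18.5   53.3  -67.6]
sil (173, 5, 57, 56) [ 463.5 -256.6   18.    65.8  -43.4]
cur [ 597.1 -403.4  168.5] yaw 6.2 t 8.6 j7 0.84 gap 74.9 -> (array([-16.1,  -5.3, 166.5]), array([0.002, 0.   , 0.003]))
```

>>> {"method": "arm_command", "body": {"motion": [{"dp":[-12,-1,50],"dr":[0,0,0],"gripper":75},{"dp":[-12,-1,100],"dr":[0,0,0],"gripper":75},{"dp":[-12,-1,140],"dr":[0,0,0],"gripper":75},{"dp":[-12,-1,165],"dr":[0,0,0],"gripper":75},{"dp":[-12,-1,165],"dr":[0,0,0],"gripper":75},{"dp":[-12,-1,165],"dr":[0,0,0],"gripper":30},{"dp":[-12,-1,165],"dr":[0,0,0],"gripper":30},{"dp":[-12,-1,165],"dr":[0,0,0],"gripper":30},{"dp":[-12,-1,165],"dr":[0,0,0],"gripper":30},{"dp":[-12,-1,165],"dr":[0,0,0],"gripper":30},{"dp":[-12,-1,165],"dr":[0,0,0],"gripper":30}]}}

```text
t: 9.7
tool_pos: [597.7, -418.1, 5.2]
tcp_rot: [[-0.105, 0.994, 0.004], [0.994, 0.105, -0.003], [-0.003, 0.004, -1.0]]
contact_force: [-0.0, 1.3, 7.4]
finger_gap: 39.9
finger_force: 61.2
```

```bash
python3 - <<'E'
from h import *
x,y=st(0,50);goto(x,y,154,84.4)
x,y=st(0,-100);goto(x,y,230,84.4)
E
```

```text
cur [ 597.7 -418.1    5.2] yaw 6.0 t 9.7 j7 0.9 gap 39.9 -> (array([ 520.7,   38.2, -150.2]), array([ 1.000e-03,  5.000e-03, -1.368e+00]))
cur [ 597.7 -418.1    5.2] yaw 6.0 t 9.7 j7 0.9 gap 39.9 -> (array([ 373.6,    8.2, -225.9]), array([ 1.000e-03,  5.000e-03, -1.368e+00]))
```

>>> {"method": "arm_command", "body": {"motion": [{"dp":[0,0,-50],"dr":[0,0,0],"gripper":30},{"dp":[0,0,-100],"dr":[0,0,0],"gripper":30},{"dp":[20,0,-150],"dr":[0,0,-0.13],"gripper":30},{"dp":[60,0,-190],"dr":[0,0,-0.26],"gripper":30},{"dp":[105,0,-226],"dr":[0,0,-0.4],"gripper":30},{"dp":[150,2,-226],"dr":[0,0,-0.52],"gripper":30},{"dp":[200,4,-226],"dr":[0,0,-0.65],"gripper":30},{"dp":[250,6,-226],"dr":[0,0,-0.78],"gripper":30},{"dp":[300,8,-226],"dr":[0,0,-0.92],"gripper":30},{"dp":[350,8,-226],"dr":[0,0,-1.06],"gripper":30},{"dp":[400,14,-226],"dr":[0,0,-1.2],"gripper":30},{"dp":[450,24,-226],"dr":[0,0,-1.3],"gripper":30},{"dp":[490,32,-226],"dr":[0,0,-1.368],"gripper":30},{"dp":[519,38,-226],"dr":[0,0,-1.368],"gripper":30},{"dp":[519,38,-226],"dr":[0,0,-1.368],"gripper":30},{"dp":[519,38,-226],"dr":[0,0,-1.368],"gripper":30},{"dp":[519,38,-226],"dr":[0,0,-1.368],"gripper":30}]}}

```text
t: 11.4
tool_pos: [579.7, 101.4, 228.7]
tcp_rot: [[-0.995, 0.1, 0.001], [0.1, 0.995, -0.001], [-0.001, -0.001, -1.0]]
contact_force: [-0.1, -1.9, -0.6]
finger_gap: 40.7
finger_force: 40.8
```

```bash
python3 - <<'E'
from h import *
cv2.imwrite("pics/w6.png",r.snapshot("wrist"))
x,y=st(0,50);goto(x,y,153,84.4)
E
```

```text
cur [579.7 101.1 228.6] yaw 84.2 t 11.45 j7 1.22 gap 41.0 -> (array([-0.3,  3.1, 75.6]), array([-0.001,  0.001, -0.003]))
```

View pics/w6.png

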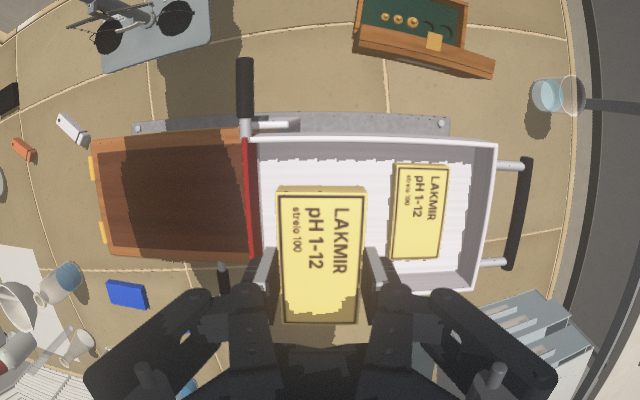

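Carton 1 lies in the tray at (420,212), and carton 2 is held over the front half at (320,258). The grip is slackening at the moment, so I'll place it now.

>>> {"method": "arm_command", "body": {"motion": [{"dp":[0,2,40],"dr":[0,0,0],"gripper":30},{"dp":[0,2,65],"dr":[0,0,0],"gripper":30},{"dp":[0,2,76],"dr":[0,0,0],"gripper":30},{"dp":[0,2,76],"dr":[0,0,0],"gripper":30},{"dp":[0,2,76],"dr":[0,0,0],"gripper":48},{"dp":[0,2,76],"dr":[0,0,0],"gripper":48},{"dp":[0,2,76],"dr":[0,0,0],"gripper":48},{"dp":[0,2,40],"dr":[0,0,0],"gripper":48},{"dp":[0,2,0],"dr":[0,0,0],"gripper":48},{"dp":[0,0,-20],"dr":[0,0,0],"gripper":60}]}}

```text
t: 12.45
tool_pos: [580.7, 103.5, 251.4]
tcp_rot: [[-0.995, 0.097, 0.004], [0.097, 0.995, 0.001], [-0.004, 0.001, -1.0]]
contact_force: [0.4, -0.0, -0.9]
finger_gap: 59.3
finger_force: 0.0
```

```bash
python3 - <<'E'
from h import *
goto(470,-385,170,-34.5);x,y=st(0,-100);goto(x,y,250,84.4)
E
```

```text
cur [580.7 103.5 251.4] yaw 84.4 t 12.45 j7 1.22 gap 59.3 -> (array([  62.9, -497.1,   80.4]), array([-1.000e-03,  5.000e-03, -1.066e+00]))
cur [580.7 103.5 251.4] yaw 84.4 t 12.45 j7 1.22 gap 59.3 -> (array([   0.5, -149.4,    1.2]), array([0.001, 0.004, 0.   ]))
```

>>> {"method": "arm_command", "body": {"motion": [{"dp":[0,-40,0],"dr":[0,0,0.1],"gripper":60},{"dp":[0,-80,0],"dr":[0,0,0.24],"gripper":60},{"dp":[0,-120,0],"dr":[0,0,0.38],"gripper":60},{"dp":[0,-160,0],"dr":[0,0,0.52],"gripper":60},{"dp":[0,-200,0],"dr":[0,0,0.66],"gripper":60},{"dp":[0,-240,0],"dr":[0,0,0.8],"gripper":60},{"dp":[5,-280,0],"dr":[0,0,0.94],"gripper":60},{"dp":[15,-320,0],"dr":[0,0,1.08],"gripper":60},{"dp":[25,-360,0],"dr":[0,0,1.22],"gripper":60},{"dp":[35,-400,0],"dr":[0,0,1.36],"gripper":60},{"dp":[45,-430,10],"dr":[0,0,1.5],"gripper":60},{"dp":[55,-460,30],"dr":[0,0,1.64],"gripper":60},{"dp":[60,-480,50],"dr":[0,0,1.78],"gripper":60},{"dp":[63,-497,80],"dr":[0,0,1.92],"gripper":60},{"dp":[63,-497,80],"dr":[0,0,2.076],"gripper":60},{"dp":[63,-497,80],"dr":[0,0,2.076],"gripper":60},{"dp":[63,-497,80],"dr":[0,0,2.076],"gripper":60},{"dp":[63,-497,80],"dr":[0,0,2.076],"gripper":60}]}}

```text
t: 14.25
tool_pos: [469.0, -385.2, 168.7]
tcp_rot: [[0.564, 0.826, 0.001], [0.826, -0.564, -0.001], [0.0, 0.001, -1.0]]
contact_force: [0.4, -0.6, -0.7]
finger_gap: 60.3
finger_force: 0.0
```

```bash
python3 look.py w7; python3 -c "
from h import *
goto(470,-397.5,4,-34.5)"
```

```text
red (318, 179, 19, 53) [ 464.9 -404.    17.8   54.3  -34.4]
sil (403, 250, 47, 46) [ 521.2 -536.7   34.3   78.5    5.9]
sil (226, 51, 27, 68) [ 463.3 -256.7   18.8   65.9  -42.4]
sil (498, 15, 58, 52) [ 760.8 -371.7   56.6   82.3   76.7]
cur [ 468.9 -385.2  168.7] yaw -34.3 t 14.3 j7 0.35 gap 60.0 -> (array([ -9.6,   7.6, 164.7]), array([ 0.001, -0.   ,  0.003]))
```

>>> {"method": "arm_command", "body": {"motion": [{"dp":[-11,7,50],"dr":[0,0,0],"gripper":50},{"dp":[-11,7,100],"dr":[0,0,0],"gripper":50},{"dp":[-11,7,140],"dr":[0,0,0],"gripper":50},{"dp":[-11,7,163],"dr":[0,0,0],"gripper":50},{"dp":[-11,7,163],"dr":[0,0,0],"gripper":50},{"dp":[-11,7,163],"dr":[0,0,0],"gripper":8},{"dp":[-11,7,163],"dr":[0,0,0],"gripper":8},{"dp":[-11,7,163],"dr":[0,0,0],"gripper":8},{"dp":[-11,7,163],"dr":[0,0,0],"gripper":8},{"dp":[-11,7,163],"dr":[0,0,0],"gripper":8},{"dp":[-11,7,163],"dr":[0,0,0],"gripper":8},{"dp":[-11,7,163],"dr":[0,0,0],"gripper":8}]}}

```text
t: 15.5
tool_pos: [468.8, -399.4, 7.3]
tcp_rot: [[0.567, 0.824, 0.003], [0.824, -0.567, -0.002], [-0.0, 0.004, -1.0]]
contact_force: [-0.3, -0.2, 6.8]
finger_gap: 15.8
finger_force: 60.1
```

```bash
python3 - <<'E'
from h import *
x,y=st(0,122);goto(x,y,168,84.4)
x,y=st(0,-100);goto(x,y,230,84.4)
E
```

```text
cur [ 468.8 -399.4    7.3] yaw -34.5 t 15.5 j7 0.47 gap 15.8 -> (array([ 541.1, -227.7, -161.7]), array([ 0.004, -0.002,  1.066]))
cur [ 468.8 -399.4    7.3] yaw -34.5 t 15.5 j7 0.47 gap 15.8 -> (array([ 346.7, -120.2, -223.2]), array([ 0.004, -0.002,  1.066]))
```

>>> {"method": "arm_command", "body": {"motion": [{"dp":[0,0,-50],"dr":[0,0,0],"gripper":8},{"dp":[0,0,-100],"dr":[0,0,0],"gripper":8},{"dp":[20,-5,-150],"dr":[0,0,0.13],"gripper":8},{"dp":[60,-20,-190],"dr":[0,0,0.26],"gripper":8},{"dp":[105,-36,-223],"dr":[0,0,0.4],"gripper":8},{"dp":[150,-52,-223],"dr":[0,0,0.52],"gripper":8},{"dp":[195,-68,-223],"dr":[0,0,0.65],"gripper":8},{"dp":[240,-84,-223],"dr":[0,0,0.78],"gripper":8},{"dp":[285,-100,-223],"dr":[0,0,0.92],"gripper":8},{"dp":[330,-116,-223],"dr":[0,0,1.066],"gripper":8},{"dp":[372,-135,-223],"dr":[0,0,1.066],"gripper":8},{"dp":[414,-158,-223],"dr":[0,0,1.066],"gripper":8},{"dp":[455,-181,-223],"dr":[0,0,1.066],"gripper":8},{"dp":[500,-205,-223],"dr":[0,0,1.066],"gripper":8},{"dp":[541,-228,-223],"dr":[0,0,1.066],"gripper":8},{"dp":[541,-228,-223],"dr":[0,0,1.066],"gripper":8},{"dp":[541,-228,-223],"dr":[0,0,1.066],"gripper":8},{"dp":[541,-228,-223],"dr":[0,0,1.066],"gripper":8}]}}

```text
t: 17.3
tool_pos: [586.7, 175.2, 228.6]
tcp_rot: [[0.995, -0.099, 0.001], [-0.099, -0.995, -0.0], [0.001, 0.0, -1.0]]
contact_force: [0.1, -1.6, -1.6]
finger_gap: 16.3
finger_force: 59.4
```

```bash
python3 - <<'E'
from h import *
cv2.imwrite("pics/w8.png",r.snapshot("wrist"))
x,y=st(0,122);goto(x,y,168,84.4)
E
```

```text
cur [586.8 174.8 228.6] yaw -95.7 t 17.35 j7 -1.52 gap 16.7 -> (array([ 0.5, -1.1, 60.6]), array([ 0.   , -0.001, -0.003]))
```

View pics/w8.png

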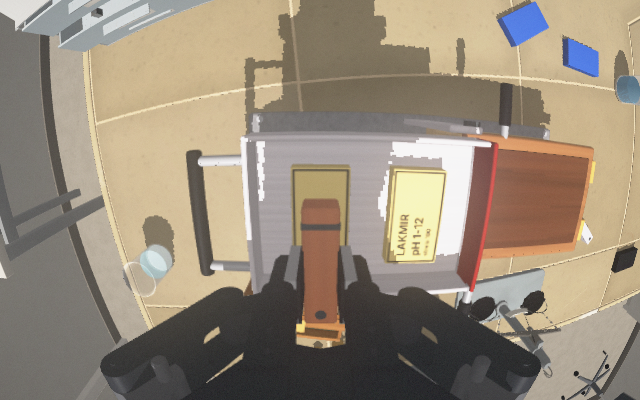

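The copper bar hangs over the rear carton, and both cartons lie flat in the tray. Placing it.

>>> {"method": "arm_command", "body": {"motion": [{"dp":[0,0,35],"dr":[0,0,0],"gripper":8},{"dp":[0,0,55],"dr":[0,0,0],"gripper":8},{"dp":[0,0,61],"dr":[0,0,0],"gripper":8},{"dp":[0,0,61],"dr":[0,0,0],"gripper":8},{"dp":[0,0,61],"dr":[0,0,0],"gripper":30},{"dp":[0,0,61],"dr":[0,0,0],"gripper":30},{"dp":[0,0,61],"dr":[0,0,0],"gripper":30},{"dp":[0,0,30],"dr":[0,0,0],"gripper":30},{"dp":[0,0,-20],"dr":[0,0,0],"gripper":50}]}}

```text
t: 18.25
tool_pos: [585.2, 176.7, 246.2]
tcp_rot: [[0.995, -0.098, -0.006], [-0.098, -0.995, -0.002], [-0.005, 0.002, -1.0]]
contact_force: [1.2, 0.8, 1.1]
finger_gap: 43.4
finger_force: 0.0
```

```bash
python3 - <<'E'
from h import *
goto(464,-245,170,-43);x,y=st(0,-100);goto(x,y,250,84.4)
E
```

```text
cur [585.2 176.7 246.2] yaw -95.6 t 18.25 j7 -1.54 gap 43.4 -> (array([-78.8, 431.4,  77.6]), array([-0.   ,  0.006, -0.919]))
cur [585.2 176.7 246.2] yaw -95.6 t 18.25 j7 -1.54 gap 43.4 -> (array([  2.3, 222.7,  -3.3]), array([ 0.002,  0.005, -0.001]))
```

>>> {"method": "arm_command", "body": {"motion": [{"dp":[0,45,0],"dr":[0,0,-0.1],"gripper":50},{"dp":[0,90,0],"dr":[0,0,-0.22],"gripper":50},{"dp":[0,135,0],"dr":[0,0,-0.34],"gripper":50},{"dp":[0,180,0],"dr":[0,0,-0.46],"gripper":50},{"dp":[0,223,0],"dr":[0,0,-0.58],"gripper":50},{"dp":[-15,268,0],"dr":[0,0,-0.7],"gripper":50},{"dp":[-35,313,0],"dr":[0,0,-0.82],"gripper":50},{"dp":[-55,356,20],"dr":[0,0,-0.919],"gripper":50},{"dp":[-70,395,50],"dr":[0,0,-0.919],"gripper":50},{"dp":[-79,431,78],"dr":[0,0,-0.919],"gripper":50},{"dp":[-79,431,78],"dr":[0,0,-0.919],"gripper":50},{"dp":[-79,431,78],"dr":[0,0,-0.919],"gripper":50},{"dp":[-79,431,78],"dr":[0,0,-0.919],"gripper":50},{"dp":[-79,431,78],"dr":[0,0,-0.919],"gripper":50}]}}

```text
t: 19.65
tool_pos: [467.2, -243.5, 170.6]
tcp_rot: [[0.68, 0.733, 0.001], [0.733, -0.68, -0.0], [0.001, 0.001, -1.0]]
contact_force: [0.1, 0.1, 0.1]
finger_gap: 49.8
finger_force: 0.0
```

```bash
python3 look.py w9; python3 -c "
from h import *
goto(463.5,-256.5,4,-43)"
```

```text
sil (483, 302, 27, 25) [ 530.8 -535.3   15.2   74.6    8. ]
sil (317, 166, 19, 65) [ 464.1 -256.1   17.9   66.4  -43. ]
sil (243, 44, 80, 58) [ 521.4 -133.    25.1   78.5   83.2]
cur [ 467.1 -243.6  170.6] yaw -42.8 t 19.7 j7 0.06 gap 49.6 -> (array([-12.1,   6. , 166.6]), array([ 0.001, -0.001,  0.003]))
```

>>> {"method": "arm_command", "body": {"motion": [{"dp":[-11,6,50],"dr":[0,0,0],"gripper":50},{"dp":[-11,6,100],"dr":[0,0,0],"gripper":50},{"dp":[-11,6,140],"dr":[0,0,0],"gripper":50},{"dp":[-11,6,164],"dr":[0,0,0],"gripper":50},{"dp":[-11,6,164],"dr":[0,0,0],"gripper":50},{"dp":[-11,6,164],"dr":[0,0,0],"gripper":8},{"dp":[-11,6,164],"dr":[0,0,0],"gripper":8},{"dp":[-11,6,164],"dr":[0,0,0],"gripper":8},{"dp":[-11,6,164],"dr":[0,0,0],"gripper":8},{"dp":[-11,6,164],"dr":[0,0,0],"gripper":8},{"dp":[-11,6,164],"dr":[0,0,0],"gripper":8},{"dp":[-11,6,164],"dr":[0,0,0],"gripper":8}]}}

```text
t: 20.9
tool_pos: [464.1, -257.3, 7.9]
tcp_rot: [[0.681, 0.732, 0.003], [0.732, -0.681, -0.001], [0.001, 0.003, -1.0]]
contact_force: [-0.3, 0.6, 7.0]
finger_gap: 16.3
finger_force: 59.5
```

```bash
python3 - <<'E'
from h import *
x,y=st(0,52);goto(x,y,168,84.4)
x,y=st(0,-100);goto(x,y,230,84.4)
E
```

```text
cur [ 464.1 -257.3    7.9] yaw -42.9 t 20.9 j7 0.26 gap 16.3 -> (array([ 345.6, -161.8, -160.2]), array([ 0.002, -0.003,  0.919]))
cur [ 464.1 -257.3    7.9] yaw -42.9 t 20.9 j7 0.26 gap 16.3 -> (array([ 224.8,  -69.5, -222. ]), array([ 0.002, -0.003,  0.919]))
```

>>> {"method": "arm_command", "body": {"motion": [{"dp":[0,0,-50],"dr":[0,0,0],"gripper":8},{"dp":[0,0,-100],"dr":[0,0,0],"gripper":8},{"dp":[15,-5,-145],"dr":[0,0,0.12],"gripper":8},{"dp":[45,-15,-185],"dr":[0,0,0.24],"gripper":8},{"dp":[85,-26,-222],"dr":[0,0,0.36],"gripper":8},{"dp":[130,-40,-222],"dr":[0,0,0.5],"gripper":8},{"dp":[178,-55,-222],"dr":[0,0,0.64],"gripper":8},{"dp":[225,-70,-222],"dr":[0,0,0.78],"gripper":8},{"dp":[262,-100,-222],"dr":[0,0,0.919],"gripper":8},{"dp":[302,-130,-222],"dr":[0,0,0.919],"gripper":8},{"dp":[344,-162,-222],"dr":[0,0,0.919],"gripper":8},{"dp":[344,-162,-222],"dr":[0,0,0.919],"gripper":8},{"dp":[344,-162,-222],"dr":[0,0,0.919],"gripper":8},{"dp":[344,-162,-222],"dr":[0,0,0.919],"gripper":8}]}}

```text
t: 22.3
tool_pos: [578.6, 103.9, 228.8]
tcp_rot: [[0.995, -0.099, 0.001], [-0.099, -0.995, -0.0], [0.001, 0.0, -1.0]]
contact_force: [0.4, -0.7, -0.2]
finger_gap: 16.0
finger_force: 59.0
```

```bash
python3 - <<'E'
from h import *
x,y=st(0,52);goto(x,y,168,84.4)
E
```

```text
cur [578.6 103.9 228.8] yaw -95.7 t 22.3 j7 -1.37 gap 16.0 -> (array([ 1.7, -2.4, 60.8]), array([ 0.   , -0.001, -0.002]))
```

>>> {"method": "arm_command", "body": {"motion": [{"dp":[2,-2,35],"dr":[0,0,0],"gripper":8},{"dp":[2,-2,55],"dr":[0,0,0],"gripper":8},{"dp":[2,-2,61],"dr":[0,0,0],"gripper":8},{"dp":[2,-2,61],"dr":[0,0,0],"gripper":8},{"dp":[2,-2,61],"dr":[0,0,0],"gripper":30},{"dp":[2,-2,61],"dr":[0,0,0],"gripper":30},{"dp":[2,-2,61],"dr":[0,0,0],"gripper":30},{"dp":[2,-2,30],"dr":[0,0,0],"gripper":30},{"dp":[2,-2,-20],"dr":[0,0,0],"gripper":40},{"dp":[2,-2,-50],"dr":[0,0,0],"gripper":40},{"dp":[2,-2,-50],"dr":[0,0,0],"gripper":40}]}}

```text
t: 23.4
tool_pos: [583.0, 105.9, 282.6]
tcp_rot: [[0.995, -0.099, 0.007], [-0.099, -0.995, 0.001], [0.007, -0.001, -1.0]]
contact_force: [-0.4, 0.1, -0.4]
finger_gap: 40.0
finger_force: 0.0
```

```bash
python3 - <<'E'
from h import *
cv2.imwrite("pics/w10.png",r.snapshot("wrist"))
x,y=st(98,-51);goto(x,y,180,84.4);goto(x,y,114-18.7,84.4)
E
```

```text
cur [582.  106.5 280.1] yaw -95.6 t 23.45 j7 -1.41 gap 39.9 -> (array([ 96.3, 103.5, 100.3]), array([-0.001, -0.004, -0.001]))
cur [582.  106.5 280.1] yaw -95.6 t 23.45 j7 -1.41 gap 39.9 -> (array([ 95.9, 103.6, 185. ]), array([-0.001, -0.004, -0.001]))
```

View pics/w10.png

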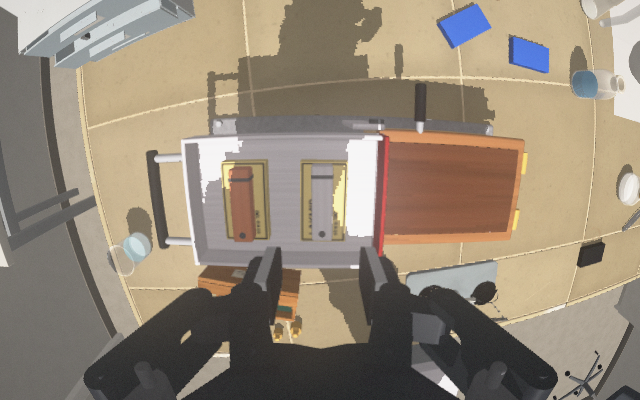

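All four are in the tray: copper on carton at (242,203) and silver on carton at (323,203). The lid pin shows at (420,103) and the handle at (156,200). I'll check both against the station fit.

```bash
python3 - <<'E'
from h import *
c=r.get_calibration("wrist")
for uv,z in(((420.5,103),114),((156.5,199.5),160)):
    w=onz(*fray(c,uv),z)[:2];C,S=np.cos(YAW),np.sin(YAW);d=w-PIV;print(w,"local",C*d[0]+S*d[1],-S*d[0]+C*d[1])
E
```

```text
[659.09011118  -3.88370896] local 88.90664138676419 -49.79865996203662
[596.39302176 265.51116077] local 0.07333737118070616 212.1424879207146
```

>>> {"method": "arm_command", "body": {"motion": [{"dp":[45,50,30],"dr":[0,0,0],"gripper":40},{"dp":[90,90,60],"dr":[0,0,0],"gripper":40},{"dp":[99,103,95],"dr":[0,0,0],"gripper":40},{"dp":[99,103,120],"dr":[0,0,0],"gripper":40},{"dp":[99,103,145],"dr":[0,0,0],"gripper":40},{"dp":[99,103,165],"dr":[0,0,0],"gripper":40},{"dp":[99,103,179],"dr":[0,0,0],"gripper":40},{"dp":[99,103,179],"dr":[0,0,0],"gripper":40},{"dp":[99,103,179],"dr":[0,0,0],"gripper":40}]}}

```text
t: 24.35
tool_pos: [669.5, -5.1, 99.1]
tcp_rot: [[0.995, -0.098, -0.0], [-0.098, -0.995, -0.0], [-0.0, 0.0, -1.0]]
contact_force: [-0.6, 0.1, 0.5]
finger_gap: 40.0
finger_force: 0.0
```

```bash
python3 - <<'E'
from h import *
x,y=st(101,-51);goto(x,y,97,84.4)
cv2.imwrite("pics/w11.png",r.snapshot("wrist"))
E
```

```text
cur [669.5  -5.1  99.1] yaw -95.6 t 24.35 j7 -1.13 gap 40.0 -> (array([1.6, 1. , 2.1]), array([ 0.,  0., -0.]))
```

View pics/w11.png

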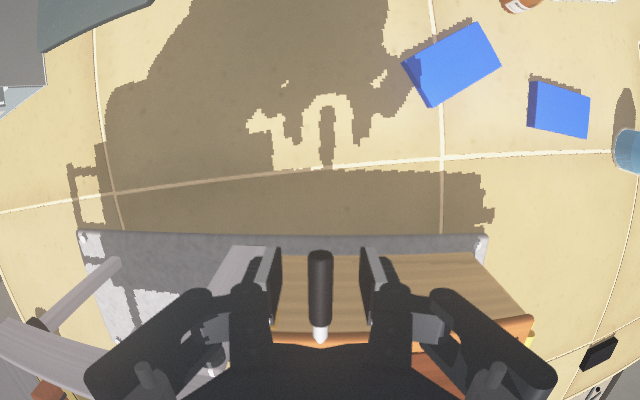

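The pin sits centred between the fingers at (320,285). Closing on it.

>>> {"method": "arm_command", "body": {"motion": [{"dp":[0,0,0],"dr":[0,0,0],"gripper":2},{"dp":[0,0,0],"dr":[0,0,0],"gripper":2},{"dp":[0,0,0],"dr":[0,0,0],"gripper":2},{"dp":[0,0,0],"dr":[0,0,0],"gripper":2},{"dp":[0,0,0],"dr":[0,0,0],"gripper":2},{"dp":[0,0,0],"dr":[0,0,0],"gripper":2}]}}

```text
t: 25.0
tool_pos: [669.9, -5.2, 100.1]
tcp_rot: [[0.995, -0.098, 0.002], [-0.098, -0.995, 0.0], [0.002, -0.0, -1.0]]
contact_force: [-0.7, 1.3, 7.4]
finger_gap: 9.7
finger_force: 58.6
```

>>> {"method": "arm_command", "body": {"motion": [{"dp":[0,1,-13],"dr":[0,0,0],"gripper":2},{"dp":[0,3.5,-26.7],"dr":[0,0,0],"gripper":2},{"dp":[0,7,-40],"dr":[0,0,0],"gripper":2},{"dp":[0,12,-52],"dr":[0,0,0],"gripper":2},{"dp":[0,18.5,-64],"dr":[0,0,0],"gripper":2},{"dp":[0,26,-75.5],"dr":[0,0,0],"gripper":2},{"dp":[0,34,-86],"dr":[0,0,0],"gripper":2},{"dp":[0,44,-95.6],"dr":[0,0,0],"gripper":2},{"dp":[0,54,-104],"dr":[0,0,0],"gripper":2},{"dp":[0,65,-112],"dr":[0,0,0],"gripper":2}]}}

```text
t: 26.0
tool_pos: [663.8, -65.3, 213.7]
tcp_rot: [[0.996, -0.094, 0.002], [-0.094, -0.996, 0.008], [0.002, -0.008, -1.0]]
contact_force: [0.2, 11.5, 10.1]
finger_gap: 9.8
finger_force: 58.6
```

>>> {"method": "arm_command", "body": {"motion": [{"dp":[0,12,-6.5],"dr":[0,0,0],"gripper":2},{"dp":[0,24.5,-11.5],"dr":[0,0,0],"gripper":2},{"dp":[0,37,-15.4],"dr":[0,0,0],"gripper":2},{"dp":[0,50.5,-18],"dr":[0,0,0],"gripper":2},{"dp":[0,64,-19],"dr":[0,0,0],"gripper":2},{"dp":[0,77.5,-19],"dr":[0,0,0],"gripper":2},{"dp":[0,91,-17.6],"dr":[0,0,0],"gripper":2},{"dp":[0,104,-14.8],"dr":[0,0,0],"gripper":2},{"dp":[0,110,-13],"dr":[0,0,0],"gripper":2},{"dp":[0,110,-13],"dr":[0,0,0],"gripper":2}]}}

```text
t: 27.0
tool_pos: [652.0, -181.6, 225.2]
tcp_rot: [[0.995, -0.1, 0.001], [-0.1, -0.995, -0.002], [0.002, 0.002, -1.0]]
contact_force: [0.8, -0.7, 7.7]
finger_gap: 9.1
finger_force: 65.7
```

>>> {"method": "arm_command", "body": {"motion": [{"dp":[0,0,0],"dr":[0,0,0],"gripper":30},{"dp":[0,0,0],"dr":[0,0,0],"gripper":30},{"dp":[0,0,0],"dr":[0,0,0],"gripper":30},{"dp":[0,0,-30],"dr":[0,0,0],"gripper":30},{"dp":[0,0,-70],"dr":[0,0,0],"gripper":30},{"dp":[0,0,-110],"dr":[0,0,0],"gripper":30},{"dp":[0,0,-110],"dr":[0,0,0],"gripper":30}]}}

```text
t: 27.7
tool_pos: [653.0, -181.0, 339.7]
tcp_rot: [[0.995, -0.098, 0.007], [-0.098, -0.995, -0.004], [0.007, 0.003, -1.0]]
contact_force: [0.2, -0.7, -0.8]
finger_gap: 30.0
finger_force: 0.0
```

```bash
python3 - <<'E'
from h import *
cv2.imwrite("pics/s2.png",cv2.resize(r.snapshot("side")[130:270,210:390],None,fx=3,fy=3,interpolation=2))
x,y=st(98,0);goto(x,y,330,84.4);x,y=st(-98,-3);goto(x,y,330,84.4);goto(x,y,172-18.7,84.4)
E
```

```text
cur [ 652.6 -180.4  336.7] yaw -95.6 t 27.75 j7 -1.04 gap 30.0 -> (array([  -1.8, -226.1,    6.3]), array([ 0.002, -0.004, -0.001]))
cur [ 652.6 -180.4  336.7] yaw -95.6 t 27.75 j7 -1.04 gap 30.0 -> (array([-197.8, -223.1,    5.5]), array([ 0.002, -0.004, -0.001]))
cur [ 652.6 -180.4  336.7] yaw -95.6 t 27.75 j7 -1.04 gap 30.0 -> (array([-198.5, -223.4,  182.2]), array([ 0.002, -0.004, -0.001]))
```

View pics/s2.png

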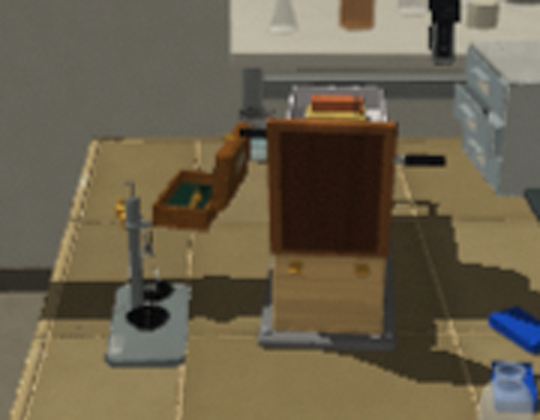

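The lid stands open on its stop. The gate pin shows at (255,132) in this crop, so I'll move to it.

>>> {"method": "arm_command", "body": {"motion": [{"dp":[0,-45,6],"dr":[0,0,0],"gripper":35},{"dp":[0,-90,6],"dr":[0,0,0],"gripper":35},{"dp":[0,-135,6],"dr":[0,0,0],"gripper":35},{"dp":[-20,-175,6],"dr":[0,0,0],"gripper":35},{"dp":[-60,-200,6],"dr":[0,0,0],"gripper":35},{"dp":[-105,-223,6],"dr":[0,0,0],"gripper":35},{"dp":[-150,-223,6],"dr":[0,0,0],"gripper":35},{"dp":[-198,-223,20],"dr":[0,0,0],"gripper":35},{"dp":[-198,-223,65],"dr":[0,0,0],"gripper":35},{"dp":[-198,-223,110],"dr":[0,0,0],"gripper":35},{"dp":[-198,-223,150],"dr":[0,0,0],"gripper":35},{"dp":[-198,-223,170],"dr":[0,0,0],"gripper":35},{"dp":[-198,-223,181],"dr":[0,0,0],"gripper":35},{"dp":[-198,-223,181],"dr":[0,0,0],"gripper":35},{"dp":[-198,-223,181],"dr":[0,0,0],"gripper":35}]}}

```text
t: 29.25
tool_pos: [477.4, 61.8, 153.4]
tcp_rot: [[0.995, -0.098, 0.0], [-0.098, -0.995, -0.0], [0.0, 0.0, -1.0]]
contact_force: [0.8, 0.1, 0.1]
finger_gap: 35.2
finger_force: 0.0
```

```bash
python3 - <<'E'
from h import *
x,y=st(-98,-3);goto(x,y,172-18.7,84.4)
im=r.snapshot("wrist");cv2.imwrite("pics/w12.png",cv2.resize(im[200:,160:480],None,fx=1.5,fy=1.5))
E
```

```text
cur [477.4  61.8 153.4] yaw -95.6 t 29.25 j7 -1.25 gap 35.2 -> (array([0.4, 0.7, 0.1]), array([ 0.   , -0.   , -0.001]))
```

View pics/w12.png

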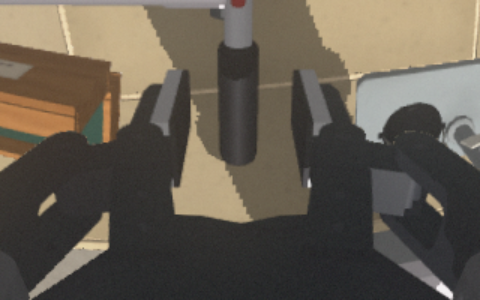

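Pin centred. I'll close on it and swing the gate down.

>>> {"method": "arm_command", "body": {"motion": [{"dp":[0,0.5,0],"dr":[0,0,0],"gripper":2},{"dp":[0,0.5,0],"dr":[0,0,0],"gripper":2},{"dp":[0,0.5,0],"dr":[0,0,0],"gripper":2},{"dp":[0,0.5,0],"dr":[0,0,0],"gripper":2},{"dp":[0,0.5,0],"dr":[0,0,0],"gripper":2},{"dp":[0,6,1.2],"dr":[0,0,0],"gripper":2},{"dp":[0,11.4,3.5],"dr":[0,0,0],"gripper":2},{"dp":[0,16.4,7],"dr":[0,0,0],"gripper":2},{"dp":[0,20.6,11.2],"dr":[0,0,0],"gripper":2},{"dp":[0,24,16.3],"dr":[0,0,0],"gripper":2},{"dp":[0,26,22],"dr":[0,0,0],"gripper":2},{"dp":[0,27,28],"dr":[0,0,0],"gripper":2},{"dp":[0,27,34],"dr":[0,0,0],"gripper":2},{"dp":[0,26,38],"dr":[0,0,0],"gripper":2},{"dp":[0,26,39],"dr":[0,0,0],"gripper":2},{"dp":[0,26,39],"dr":[0,0,0],"gripper":2}]}}

```text
t: 30.9
tool_pos: [475.1, 35.7, 114.8]
tcp_rot: [[0.995, -0.099, 0.001], [-0.099, -0.995, 0.0], [0.001, -0.0, -1.0]]
contact_force: [-2.6, -0.4, 12.2]
finger_gap: 9.9
finger_force: 71.0
```

>>> {"method": "arm_command", "body": {"motion": [{"dp":[0,0,-1],"dr":[0,0,0],"gripper":30},{"dp":[0,0,-1],"dr":[0,0,0],"gripper":30},{"dp":[0,0,-1],"dr":[0,0,0],"gripper":30},{"dp":[0,0,-30],"dr":[0,0,0],"gripper":30},{"dp":[0,0,-70],"dr":[0,0,0],"gripper":30},{"dp":[0,0,-110],"dr":[0,0,0],"gripper":30},{"dp":[0,0,-130],"dr":[0,0,0],"gripper":30},{"dp":[0,0,-130],"dr":[0,0,0],"gripper":30}]}}

```text
t: 31.7
tool_pos: [475.9, 35.9, 246.3]
tcp_rot: [[0.995, -0.098, 0.004], [-0.098, -0.995, 0.001], [0.004, -0.001, -1.0]]
contact_force: [-0.1, -0.2, -0.4]
finger_gap: 30.0
finger_force: 0.0
```

```bash
python3 - <<'E'
from h import *
im=r.snapshot("top");c=r.get_calibration("top")
for k in blobs(im,(0,150,60),(6,255,255),8):
    q=cv2.boundingRect(k)
    if 240<q[0]<330 and 170<q[1]<240:print("red",q,cv2.contourArea(k))
cv2.imwrite("pics/t3.png",cv2.resize(im[150:270,190:370],None,fx=3,fy=3,interpolation=2))
x,y=st(0,212.5);goto(x,y,245,84.4);goto(x,y,141.5,84.4)
E
```

```text
red (285, 186, 11, 9) 61.0
cur [475.   36.3 244.6] yaw -95.6 t 31.75 j7 -1.32 gap 29.9 -> (array([ 9.840e+01, -2.403e+02,  1.000e-01]), array([-0.001, -0.002,  0.   ]))
cur [475.   36.3 244.6] yaw -95.6 t 31.75 j7 -1.32 gap 29.9 -> (array([  98.2, -240.2,  103.6]), array([-0.001, -0.002,  0.   ]))
```

View pics/t3.png

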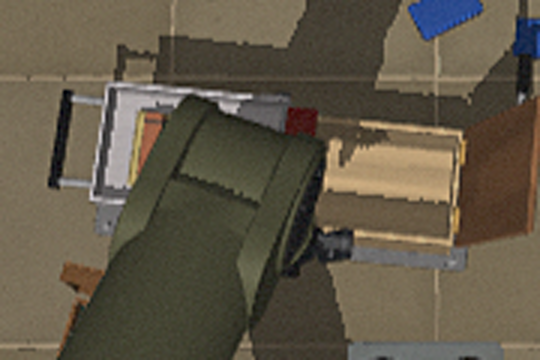

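The gate is down (red flap at (300,120)), the lid is open and the chest is empty. Next, the handle.

>>> {"method": "arm_command", "body": {"motion": [{"dp":[20,-48,0],"dr":[0,0,0],"gripper":30},{"dp":[40,-96,0],"dr":[0,0,0],"gripper":30},{"dp":[60,-144,0],"dr":[0,0,0],"gripper":30},{"dp":[80,-192,0],"dr":[0,0,0],"gripper":30},{"dp":[98,-240,0],"dr":[0,0,0],"gripper":30},{"dp":[98,-240,0],"dr":[0,0,0],"gripper":30},{"dp":[98,-240,40],"dr":[0,0,0],"gripper":30},{"dp":[98,-240,75],"dr":[0,0,0],"gripper":30},{"dp":[98,-240,95],"dr":[0,0,0],"gripper":30},{"dp":[98,-240,103],"dr":[0,0,0],"gripper":30},{"dp":[98,-240,103],"dr":[0,0,0],"gripper":30},{"dp":[98,-240,103],"dr":[0,0,0],"gripper":2},{"dp":[98,-240,103],"dr":[0,0,0],"gripper":2},{"dp":[98,-240,103],"dr":[0,0,0],"gripper":2},{"dp":[98,-240,103],"dr":[0,0,0],"gripper":2},{"dp":[98,-240,103],"dr":[0,0,0],"gripper":2}]}}

```text
t: 33.35
tool_pos: [596.3, 266.7, 142.0]
tcp_rot: [[0.995, -0.097, 0.002], [-0.097, -0.995, 0.002], [0.002, -0.002, -1.0]]
contact_force: [2.1, 4.9, 0.1]
finger_gap: 10.1
finger_force: 58.5
```

>>> {"method": "arm_command", "body": {"motion": [{"dp":[0,1,-10.5],"dr":[0,0,0],"gripper":2},{"dp":[0,3,-21],"dr":[0,0,0],"gripper":2},{"dp":[0,5,-31.5],"dr":[0,0,0],"gripper":2},{"dp":[0,8,-42],"dr":[0,0,0],"gripper":2},{"dp":[0,11,-52],"dr":[0,0,0],"gripper":2},{"dp":[0,15,-62],"dr":[0,0,0],"gripper":2},{"dp":[0,19,-71.5],"dr":[0,0,0],"gripper":2},{"dp":[0,23.7,-81],"dr":[0,0,0],"gripper":2},{"dp":[0,29,-90.5],"dr":[0,0,0],"gripper":2},{"dp":[0,34.6,-99.4],"dr":[0,0,0],"gripper":2},{"dp":[0,40.7,-108],"dr":[0,0,0],"gripper":2},{"dp":[0,47.2,-116.6],"dr":[0,0,0],"gripper":2},{"dp":[0,54,-124.6],"dr":[0,0,0],"gripper":2},{"dp":[0,61.5,-132.3],"dr":[0,0,0],"gripper":2},{"dp":[0,69,-139.6],"dr":[0,0,0],"gripper":2},{"dp":[0,77,-146.6],"dr":[0,0,0],"gripper":2},{"dp":[0,85.6,-153],"dr":[0,0,0],"gripper":2},{"dp":[0,94.3,-159],"dr":[0,0,0],"gripper":2},{"dp":[0,103,-165],"dr":[0,0,0],"gripper":2},{"dp":[0,112.6,-170],"dr":[0,0,0],"gripper":2}]}}

```text
t: 35.35
tool_pos: [585.5, 159.6, 314.2]
tcp_rot: [[0.996, -0.091, 0.005], [-0.091, -0.996, 0.011], [0.004, -0.011, -1.0]]
contact_force: [-1.7, 17.8, 17.4]
finger_gap: 9.7
finger_force: 61.0
```

>>> {"method": "arm_command", "body": {"motion": [{"dp":[0,5.5,-3],"dr":[0,0,0],"gripper":2},{"dp":[0,5.5,-3],"dr":[0,0,0],"gripper":2},{"dp":[0,5.5,-3],"dr":[0,0,0],"gripper":2},{"dp":[0,5.5,-3],"dr":[0,0,0],"gripper":2},{"dp":[0,5.5,-3],"dr":[0,0,0],"gripper":2},{"dp":[0,5.5,-3],"dr":[0,0,0],"gripper":2},{"dp":[0,5.5,-3],"dr":[0,0,0],"gripper":2},{"dp":[0,5.5,-3],"dr":[0,0,0],"gripper":2},{"dp":[0,5.5,-3],"dr":[0,0,0],"gripper":2},{"dp":[0,5.5,-3],"dr":[0,0,0],"gripper":2}]}}

```text
t: 36.35
tool_pos: [584.8, 151.9, 317.5]
tcp_rot: [[0.996, -0.094, 0.005], [-0.094, -0.996, 0.008], [0.004, -0.008, -1.0]]
contact_force: [-3.7, 13.2, 19.2]
finger_gap: 10.2
finger_force: 62.8
```

```bash
python3 - <<'E'
from h import *
a=r.snapshot("top")[150:270,190:370];b=r.snapshot("side")[130:270,210:390];w=r.snapshot("wrist")
A=cv2.resize(a,(400,267),interpolation=2);B=cv2.resize(b,(400,311),interpolation=2)
L=np.zeros((578,400,3),np.uint8);L[:267]=A;L[267:]=B
W=np.zeros((578,400,3),np.uint8);W[:250]=cv2.resize(w,(400,250))
cv2.imwrite("pics/m1.png",np.hstack([L,W]))
E
```

```text
(no output)
```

View pics/m1.png

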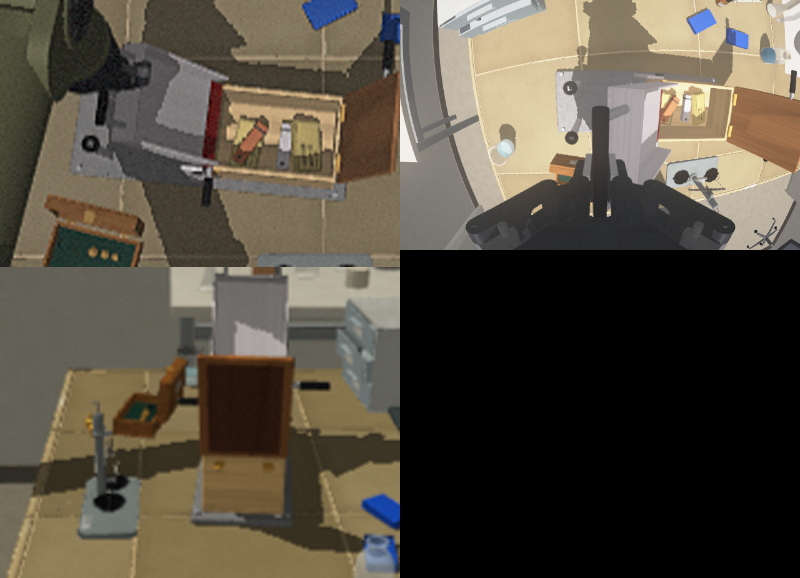

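All four pieces lie in the chest: copper at (250,142), silver at (287,142) and both cartons. The tray is empty. I'll bring it back down along the same arc.

>>> {"method": "arm_command", "body": {"motion": [{"dp":[-9,4.5],"dr":[0,0,0],"gripper":2}]}}

```text
schema error: expected 3 numbers
```

>>> {"method": "arm_command", "body": {"motion": [{"dp":[0,-14,8],"dr":[0,0,0],"gripper":2},{"dp":[0,-24,14],"dr":[0,0,0],"gripper":2},{"dp":[0,-33,20],"dr":[0,0,0],"gripper":2},{"dp":[0,-41,26.5],"dr":[0,0,0],"gripper":2},{"dp":[0,-49,33.5],"dr":[0,0,0],"gripper":2},{"dp":[0,-56.5,40.7],"dr":[0,0,0],"gripper":2},{"dp":[0,-64,48.5],"dr":[0,0,0],"gripper":2},{"dp":[0,-71,56.5],"dr":[0,0,0],"gripper":2},{"dp":[0,-77.5,65],"dr":[0,0,0],"gripper":2},{"dp":[0,-83.5,73.6],"dr":[0,0,0],"gripper":2},{"dp":[0,-89,82.5],"dr":[0,0,0],"gripper":2},{"dp":[0,-94.3,92],"dr":[0,0,0],"gripper":2},{"dp":[0,-99,101.5],"dr":[0,0,0],"gripper":2},{"dp":[0,-103,111],"dr":[0,0,0],"gripper":2},{"dp":[0,-107,121],"dr":[0,0,0],"gripper":2},{"dp":[0,-110,131],"dr":[0,0,0],"gripper":2},{"dp":[0,-113,141.5],"dr":[0,0,0],"gripper":2},{"dp":[0,-115,152],"dr":[0,0,0],"gripper":2},{"dp":[0,-117,162.5],"dr":[0,0,0],"gripper":2},{"dp":[0,-118,172],"dr":[0,0,0],"gripper":2}]}}

```text
t: 38.5
tool_pos: [596.4, 266.5, 142.6]
tcp_rot: [[0.995, -0.097, 0.002], [-0.097, -0.995, 0.002], [0.002, -0.002, -1.0]]
contact_force: [2.1, 4.5, 5.0]
finger_gap: 10.0
finger_force: 69.8
```

>>> {"method": "arm_command", "body": {"motion": [{"dp":[0,0,2],"dr":[0,0,0],"gripper":2},{"dp":[0,0,2],"dr":[0,0,0],"gripper":2},{"dp":[0,0,2],"dr":[0,0,0],"gripper":2}]}}

```text
t: 38.8
tool_pos: [596.5, 266.6, 140.8]
tcp_rot: [[0.995, -0.097, 0.002], [-0.097, -0.995, 0.002], [0.002, -0.002, -1.0]]
contact_force: [2.2, 6.9, 2.2]
finger_gap: 9.5
finger_force: 69.7
```

>>> {"method": "arm_command", "body": {"motion": [{"dp":[0,0,3],"dr":[0,0,0],"gripper":2},{"dp":[0,0,3],"dr":[0,0,0],"gripper":2},{"dp":[0,0,3],"dr":[0,0,0],"gripper":2}]}}

```text
t: 39.1
tool_pos: [596.6, 266.6, 140.5]
tcp_rot: [[0.995, -0.097, 0.003], [-0.097, -0.995, 0.004], [0.003, -0.004, -1.0]]
contact_force: [-5.6, 6.5, 20.4]
finger_gap: 9.2
finger_force: 71.7
```

The tray is on its rests, with a firm push at 20 N. Releasing it and going back to the gate pin.

>>> {"method": "arm_command", "body": {"motion": [{"dp":[0,0,0],"dr":[0,0,0],"gripper":30},{"dp":[0,0,0],"dr":[0,0,0],"gripper":30},{"dp":[0,0,0],"dr":[0,0,0],"gripper":30},{"dp":[0,0,-40],"dr":[0,0,0],"gripper":30},{"dp":[0,0,-80],"dr":[0,0,0],"gripper":30},{"dp":[0,0,-105],"dr":[0,0,0],"gripper":30},{"dp":[0,0,-105],"dr":[0,0,0],"gripper":30},{"dp":[0,0,-105],"dr":[0,0,0],"gripper":30}]}}

```text
t: 39.9
tool_pos: [595.6, 264.9, 241.8]
tcp_rot: [[0.995, -0.099, 0.0], [-0.099, -0.995, -0.0], [0.0, 0.0, -1.0]]
contact_force: [-0.4, -0.1, -0.8]
finger_gap: 29.9
finger_force: 0.0
```

```bash
python3 - <<'E'
from h import *
goto(475.1,35.7,245,84.4);goto(475.1,35.7,114.8,84.4)
E
```

```text
cur [595.6 264.9 241.8] yaw -95.7 t 39.9 j7 -1.64 gap 29.9 -> (array([-97.3, 239.9,  -3.2]), array([ 0.   , -0.   , -0.001]))
cur [595.6 264.9 241.8] yaw -95.7 t 39.9 j7 -1.64 gap 29.9 -> (array([-97.3, 239.9, 127. ]), array([ 0.   , -0.   , -0.001]))
```

>>> {"method": "arm_command", "body": {"motion": [{"dp":[-20,48,0],"dr":[0,0,0],"gripper":30},{"dp":[-40,96,0],"dr":[0,0,0],"gripper":30},{"dp":[-60,144,0],"dr":[0,0,0],"gripper":30},{"dp":[-80,192,0],"dr":[0,0,0],"gripper":30},{"dp":[-97,240,0],"dr":[0,0,0],"gripper":30},{"dp":[-97,240,0],"dr":[0,0,0],"gripper":30},{"dp":[-97,240,40],"dr":[0,0,0],"gripper":30},{"dp":[-97,240,80],"dr":[0,0,0],"gripper":30},{"dp":[-97,240,110],"dr":[0,0,0],"gripper":30},{"dp":[-97,240,127],"dr":[0,0,0],"gripper":30},{"dp":[-97,240,127],"dr":[0,0,0],"gripper":30},{"dp":[-97,240,127],"dr":[0,0,0],"gripper":2},{"dp":[-97,240,127],"dr":[0,0,0],"gripper":2},{"dp":[-97,240,127],"dr":[0,0,0],"gripper":2},{"dp":[-97,240,127],"dr":[0,0,0],"gripper":2},{"dp":[-97,240,127],"dr":[0,0,0],"gripper":2}]}}

```text
t: 41.5
tool_pos: [475.6, 35.9, 115.3]
tcp_rot: [[0.995, -0.098, 0.0], [-0.098, -0.995, 0.0], [0.0, -0.0, -1.0]]
contact_force: [-0.7, -1.4, -1.1]
finger_gap: 10.3
finger_force: 58.5
```

>>> {"method": "arm_command", "body": {"motion": [{"dp":[0,1,-4.4],"dr":[0,0,0],"gripper":2},{"dp":[0,1,-10.4],"dr":[0,0,0],"gripper":2},{"dp":[0,0,-16.4],"dr":[0,0,0],"gripper":2},{"dp":[0,-2,-22],"dr":[0,0,0],"gripper":2},{"dp":[0,-5.4,-27],"dr":[0,0,0],"gripper":2},{"dp":[0,-9.6,-31.4],"dr":[0,0,0],"gripper":2},{"dp":[0,-14.6,-34.8],"dr":[0,0,0],"gripper":2},{"dp":[0,-20,-37],"dr":[0,0,0],"gripper":2},{"dp":[0,-26,-38],"dr":[0,0,0],"gripper":2},{"dp":[0,-28,-38],"dr":[0,0,0],"gripper":2},{"dp":[0,-28,-38],"dr":[0,0,0],"gripper":2},{"dp":[0,-28,-38],"dr":[0,0,0],"gripper":2}]}}

```text
t: 42.7
tool_pos: [477.7, 57.6, 155.0]
tcp_rot: [[0.995, -0.103, 0.001], [-0.103, -0.995, -0.006], [0.001, 0.006, -1.0]]
contact_force: [-7.9, -16.3, 13.2]
finger_gap: 10.0
finger_force: 59.0
```

The gate pin stopped about 4 mm short, which I put down to pad friction on the turning pin. I'll loosen the grip and push the pin home with one finger.

>>> {"method": "arm_command", "body": {"motion": [{"dp":[0,0,0],"dr":[0,0,0],"gripper":20},{"dp":[0,0,0],"dr":[0,0,0],"gripper":20},{"dp":[0,0,0],"dr":[0,0,0],"gripper":20},{"dp":[0,-2,0],"dr":[0,0,0],"gripper":20},{"dp":[0,-4,0],"dr":[0,0,0],"gripper":20},{"dp":[0,-5,0],"dr":[0,0,0],"gripper":20},{"dp":[0,-5,0],"dr":[0,0,0],"gripper":20}]}}

```text
t: 43.4
tool_pos: [478.8, 67.1, 153.0]
tcp_rot: [[0.995, -0.099, 0.0], [-0.099, -0.995, -0.003], [0.001, 0.003, -1.0]]
contact_force: [-0.8, -7.7, 2.5]
finger_gap: 20.1
finger_force: 3.9
```

The gate is home: the pin stands at its upright position and resists 8 N. Moving on to the lid pin.

>>> {"method": "arm_command", "body": {"motion": [{"dp":[0,4,0],"dr":[0,0,0],"gripper":24},{"dp":[0,4,0],"dr":[0,0,0],"gripper":30},{"dp":[0,4,-40],"dr":[0,0,0],"gripper":30},{"dp":[0,4,-85],"dr":[0,0,0],"gripper":30},{"dp":[0,4,-130],"dr":[0,0,0],"gripper":30},{"dp":[0,4,-180],"dr":[0,0,0],"gripper":30},{"dp":[0,4,-185],"dr":[0,0,0],"gripper":30},{"dp":[0,4,-185],"dr":[0,0,0],"gripper":30}]}}

```text
t: 44.2
tool_pos: [478.8, 65.5, 338.9]
tcp_rot: [[0.995, -0.097, 0.002], [-0.097, -0.995, 0.002], [0.002, -0.002, -1.0]]
contact_force: [-0.7, 0.7, -0.8]
finger_gap: 30.0
finger_force: 0.0
```

```bash
python3 - <<'E'
from h import *
for p,z in(((100,0),340),((100,-233),340),((100,-233),221)):
    x,y=st(*p);goto(x,y,z,84.4)
# gate & lid check by colour/triangulation
for n in("top","side"):
    im=r.snapshot(n);cv2.imwrite(f"pics/{n}9.png",im)
    for k in blobs(im,(0,150,60),(6,255,255),8):
        q=cv2.boundingRect(k)
        if 240<q[0]<345 and 150<q[1]<240:print(n,"red",q)
im=cv2.imread("pics/top9.png");g=cv2.cvtColor(im,cv2.COLOR_BGR2GRAY)
m=(g<40).astype(np.uint8);ks,_=cv2.findContours(m,0,2)
c=r.get_calibration("top")
for k in ks:
    q=cv2.boundingRect(k)
    if cv2.contourArea(k)>8 and 200<q[0]<390 and 140<q[1]<250:
        w=onz(*ray(c,np.array(q[:2])+np.array(q[2:])/2),236)[:2]-PIV;print("dark",q,"local@236",np.round([np.cos(YAW)*w[0]+np.sin(YAW)*w[1],-np.sin(YAW)*w[0]+np.cos(YAW)*w[1]]))
E
```

```text
cur [478.8  65.5 338.9] yaw -95.5 t 44.2 j7 -1.46 gap 30.0 -> (array([197.3,   1.9,  -0.7]), array([-0.002, -0.002,  0.001]))
cur [478.8  65.5 338.9] yaw -95.5 t 44.2 j7 -1.46 gap 30.0 -> (array([196.9, 234.9,  -1.2]), array([-0.002, -0.002,  0.001]))
cur [478.8  65.5 338.9] yaw -95.5 t 44.2 j7 -1.46 gap 30.0 -> (array([196.7, 235.1, 117.8]), array([-0.002, -0.002,  0.001]))
dark (256, 177, 34, 78) local@236 [-52.   9.]
dark (216, 170, 29, 38) local@236 [ 12. 137.]
dark (361, 165, 8, 17) local@236 [  94. -235.]
```

>>> {"method": "arm_command", "body": {"motion": [{"dp":[48,0,0],"dr":[0,0,0],"gripper":32},{"dp":[96,1,0],"dr":[0,0,0],"gripper":32},{"dp":[144,1,0],"dr":[0,0,0],"gripper":32},{"dp":[192,20,0],"dr":[0,0,0],"gripper":32},{"dp":[197,68,0],"dr":[0,0,0],"gripper":32},{"dp":[197,116,0],"dr":[0,0,0],"gripper":32},{"dp":[197,164,0],"dr":[0,0,0],"gripper":32},{"dp":[197,210,0],"dr":[0,0,0],"gripper":32},{"dp":[197,236,0],"dr":[0,0,0],"gripper":32},{"dp":[197,236,0],"dr":[0,0,0],"gripper":32},{"dp":[197,236,40],"dr":[0,0,0],"gripper":32},{"dp":[197,236,80],"dr":[0,0,0],"gripper":32},{"dp":[197,236,105],"dr":[0,0,0],"gripper":32},{"dp":[197,236,117],"dr":[0,0,0],"gripper":32},{"dp":[197,236,117],"dr":[0,0,0],"gripper":32},{"dp":[197,236,117],"dr":[0,0,0],"gripper":2},{"dp":[197,236,117],"dr":[0,0,0],"gripper":2},{"dp":[197,236,117],"dr":[0,0,0],"gripper":2},{"dp":[197,236,117],"dr":[0,0,0],"gripper":2},{"dp":[197,236,117],"dr":[0,0,0],"gripper":2}]}}

```text
t: 46.3
tool_pos: [652.0, -186.8, 222.0]
tcp_rot: [[0.995, -0.096, 0.001], [-0.096, -0.995, 0.004], [0.001, -0.004, -1.0]]
contact_force: [0.0, 7.4, -1.6]
finger_gap: 9.9
finger_force: 58.6
```

```bash
python3 - <<'E'
from h import *
x,y=st(100,-233);goto(x,y,221,84.4)
im=r.snapshot("top")
for k in blobs(im,(0,130,50),(8,255,255),8):
    q=cv2.boundingRect(k)
    if 260<q[0]<300 and 150<q[1]<240:print("red",q)
E
```

```text
cur [ 652.  -186.8  222. ] yaw -95.5 t 46.3 j7 -0.95 gap 9.9 -> (array([0.2, 0.5, 1. ]), array([-0.004, -0.001,  0.002]))
```

>>> {"method": "arm_command", "body": {"motion": [{"dp":[0,-13,-4],"dr":[0,0,0],"gripper":2},{"dp":[0,-26,-7],"dr":[0,0,0],"gripper":2},{"dp":[0,-39.5,-8.4],"dr":[0,0,0],"gripper":2},{"dp":[0,-53,-8.5],"dr":[0,0,0],"gripper":2},{"dp":[0,-66.5,-7.3],"dr":[0,0,0],"gripper":2},{"dp":[0,-79.7,-4.7],"dr":[0,0,0],"gripper":2},{"dp":[0,-92.6,-1],"dr":[0,0,0],"gripper":2},{"dp":[0,-105,4.3],"dr":[0,0,0],"gripper":2},{"dp":[0,-117,10.7],"dr":[0,0,0],"gripper":2},{"dp":[0,-128,18],"dr":[0,0,0],"gripper":2},{"dp":[0,-138.6,27],"dr":[0,0,0],"gripper":2},{"dp":[0,-148,36.4],"dr":[0,0,0],"gripper":2},{"dp":[0,-156.6,47],"dr":[0,0,0],"gripper":2},{"dp":[0,-164,58],"dr":[0,0,0],"gripper":2},{"dp":[0,-170,70],"dr":[0,0,0],"gripper":2},{"dp":[0,-175,82.7],"dr":[0,0,0],"gripper":2},{"dp":[0,-179,95.7],"dr":[0,0,0],"gripper":2},{"dp":[0,-181,109],"dr":[0,0,0],"gripper":2},{"dp":[0,-182,118],"dr":[0,0,0],"gripper":2},{"dp":[0,-182,121],"dr":[0,0,0],"gripper":2}]}}

```text
t: 48.35
tool_pos: [670.3, -5.4, 98.1]
tcp_rot: [[0.995, -0.096, 0.001], [-0.097, -0.995, 0.002], [0.001, -0.002, -1.0]]
contact_force: [8.5, 3.2, -2.5]
finger_gap: 9.5
finger_force: 73.5
```

>>> {"method": "arm_command", "body": {"motion": [{"dp":[0,0,2],"dr":[0,0,0],"gripper":2},{"dp":[0,0,2],"dr":[0,0,0],"gripper":2},{"dp":[0,0,2],"dr":[0,0,0],"gripper":2}]}}

```text
t: 48.65
tool_pos: [670.3, -5.3, 96.7]
tcp_rot: [[0.995, -0.097, 0.001], [-0.097, -0.995, 0.003], [0.001, -0.003, -1.0]]
contact_force: [9.1, 3.0, -2.5]
finger_gap: 9.4
finger_force: 73.4
```

>>> {"method": "arm_command", "body": {"motion": [{"dp":[0,0,0],"dr":[0,0,0],"gripper":34},{"dp":[0,0,0],"dr":[0,0,0],"gripper":34},{"dp":[0,0,0],"dr":[0,0,0],"gripper":34},{"dp":[0,0,-40],"dr":[0,0,0],"gripper":34},{"dp":[0,0,-90],"dr":[0,0,0],"gripper":34},{"dp":[0,0,-140],"dr":[0,0,0],"gripper":34},{"dp":[0,0,-190],"dr":[0,0,0],"gripper":34},{"dp":[90,30,-210],"dr":[0,0,0],"gripper":34},{"dp":[130,30,-210],"dr":[0,0,0],"gripper":34},{"dp":[130,30,-210],"dr":[0,0,0],"gripper":34},{"dp":[130,30,-210],"dr":[0,0,0],"gripper":34}]}}

```text
t: 49.75
tool_pos: [798.0, -53.4, 304.8]
tcp_rot: [[0.995, -0.099, -0.002], [-0.099, -0.995, -0.002], [-0.002, 0.002, -1.0]]
contact_force: [0.3, -0.7, -0.4]
finger_gap: 34.3
finger_force: 0.0
```

```bash
python3 - <<'E'
from h import *
o=r.get_obs();print(o['t'],o['tool_pos'])
loc=lambda w:np.round([np.cos(YAW)*(w-PIV)[0]+np.sin(YAW)*(w-PIV)[1],-np.sin(YAW)*(w-PIV)[0]+np.cos(YAW)*(w-PIV)[1]],1)
def proj(c,p):
    T=np.linalg.inv(np.array(c['world_from_camera']));q=T[:3,:3]@p+T[:3,3];f=200/np.tan(np.radians(c['fov_y'])/2);return np.round([c['cx']+f*q[0]/q[2],c['cy']+f*q[1]/q[2]],1)
for n in("top","side"):
    im=r.snapshot(n);cv2.imwrite(f"pics/{n}10.png",im);c=r.get_calibration(n)
    for k in blobs(im,(0,130,50),(8,255,255),6):
        q=cv2.boundingRect(k)
        if 240<q[0]<345 and 120<q[1]<240:print(n,"red",q)
    for nm,p,z in(("gate",(-92,-3),172),("lidpin",(92,-51),114),("handle",(0,212),160)):
        print(n,nm,"expected",proj(c,np.r_[st(*p),z]))
    ks,_=cv2.findContours((im.max(2)<50).astype(np.uint8),0,2)
    for k in ks:
        q=cv2.boundingRect(k)
        if 10<cv2.contourArea(k)<250 and 200<q[0]<390 and 140<q[1]<250:print(n,"dark",q[0]+q[2]/2,q[1]+q[3]/2)
a=cv2.imread("pics/top0.png").astype(int);b=cv2.imread("pics/top10.png").astype(int)
for nm,(u,v) in dict(bottle=(411,168),lamp=(465,231),beakerL=(169,236),beakerR=(427,127)).items():
    print(nm,np.abs(a-b)[v-14:v+15,u-14:u+15].max(2).mean().round(1))
print("station diff",np.abs(a-b)[150:250,205:355].max(2).mean().round(1))
E
```

```text
49.75 [797.99712951 -53.44716357 304.82150926]
top red (326, 218, 8, 5)
top gate expected [278.1 233.3]
top lidpin expected [302.4 178.3]
top handle expected [210.3 196. ]
top dark 262.5 207.5
top dark 210.0 196.0
top dark 302.5 178.5
side red (305, 173, 33, 9)
side gate expected [295.5 173.3]
side lidpin expected [347.2 195.5]
side handle expected [322.6 158.1]
side dark 259.0 236.0
side dark 262.5 226.5
side dark 216.0 223.5
side dark 347.5 196.5
side dark 273.5 195.0
side dark 321.0 194.0
side dark 296.0 174.5
bottle 7.1
lamp 8.1
beakerL 30.6
beakerR 7.5
station diff 33.0
```

```bash
python3 - <<'E'
from h import *
for f in("side0","side10"):
    im=cv2.imread(f"pics/{f}.png")
    for k in blobs(im,(0,130,50),(8,255,255),6):
        q=cv2.boundingRect(k)
        if 290<q[0]<345 and 150<q[1]<200:print(f,"red",q)
    ks,_=cv2.findContours((im.max(2)<50).astype(np.uint8),0,2)
    for k in ks:
        q=cv2.boundingRect(k)
        if 5<cv2.contourArea(k)<250 and 285<q[0]<360 and 160<q[1]<210:print(f,"dark",q)
# beaker left of station: edges location by template match in top view
a=cv2.imread("pics/top0.png",0);b=cv2.imread("pics/top10.png",0)
for nm,(u,v) in dict(bottle=(411,168),lamp=(465,231),beakerL=(169,236),beakerR=(427,127)).items():
    t=a[v-12:v+13,u-12:u+13];R_=cv2.matchTemplate(b[v-24:v+25,u-24:u+25],t,cv2.TM_CCOEFF_NORMED);_,s,_,p=cv2.minMaxLoc(R_);print(nm,round(s,2),np.array(p)-12)
E
```

```text
side0 red (305, 173, 33, 9)
side0 dark (342, 195, 12, 4)
side0 dark (290, 173, 12, 3)
side10 red (305, 173, 33, 9)
side10 dark (342, 195, 11, 3)
side10 dark (306, 190, 30, 8)
side10 dark (290, 173, 12, 3)
bottle 0.99 [0 0]
lamp 1.0 [0 0]
beakerL 0.73 [0 0]
beakerR 0.99 [0 0]
```

The gate, lid and handle are at their starting pixels and the bystanders have not moved. Handing in.

```bash
python3 -c "
from bench import r
print(r.hand_in())"
```

```text
the job is handed in; nothing more can be done
None
```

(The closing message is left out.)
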